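# Lever open the spares box with the palette knife

## Robot

A 6-joint arm with a two-finger parallel gripper is mounted at the origin on the work surface. World frame = base frame: x ahead of the robot, y to its left, z up, the work surface at z = 0. Lengths are in m, angles in rad, forces in N, time in s.
With the tool pointing down it reaches from about 0.35 to 0.975 m from the base axis. Payload 4.9 kg.
Tool frame: the origin (TCP) lies at the very end of the fingers, on their centre line; the grasp point (between the pads) lies manip.grip_point_offset behind it (manip.grip_point_offset is the distance from the TCP to the grasp point, in m); z points along the fingers, y is the direction in which the jaws open and shut (so a half turn about z gives the same grasp; the last joint's range is limited). The gripper opens to 85 mm and grips with 20 to 120 N. Pads are 22 mm wide; open, the fingers measure 114 mm over their backs; the gripper's body (76 mm by 85 mm) begins 54 mm behind the grasp point. The pads swing forward as they close: fully open they stand 13 mm farther back than shut.
Start: joints at [-1.417, 0.053, 1.613, -0, 1.476, -0.119], TCP at [0.168, -0.602, 0.231] pointing down, gripper open.
Joint ranges: [-3.01, 3.01], [-1.01, 2.22], [0.06, 2.58], [-1.02, 4.17], [0.09, 2.62], [-3.14, 3.14]. Speed limits (rad/s): [2.57, 2.57, 3.14, 3.14, 3.14, 3.14].

## Interface

Orientations are given as a unit quaternion [w, x, y, z].
In Python, from plant import status, grab_frame, camera_params, ticket, boxes_of, outline_of, manip gives the robot as it stands. The module is installed in compiled form; this text tells all that it offers.
- The arm moves only by the tool play_rows, never from a script. Its argument "deltas" is a list of rows, each a list of 2 entries, a list of its own where there are three numbers: the shift along the world's x, y, z in m, then the turn about the world's z in rad. A call has 1 to 5 rows; each row is the pose to reach, as a shift and turn from the pose commanded when the call began; what a row does not reach only later rows make up. A row lasts 1/8 s, in which the tool goes at most 62.5 mm and 10.7 degrees, less where a joint would pass 70% of its speed; a pose out of reach is approached as far as the arm can. A call with a gripper value outside its range is refused whole. "grip" is the opening, from -1 (shut) to 1 (fully open), set as the call begins (left out, the last holds). The fingers move at their own pace and stop on an object; the grip force is fixed at half the most. Time passes only in rows, so rows that repeat a pose let the fingers close. It gives the time, the measured TCP pose, the force and the opening at its end, in the units of the state.
- status.state(): the state, without advancing time (a new reading comes with each control period).
- grab_frame(name): name is "scene" or "top"; returns (picture, depth): 420x560x3 uint8, blue, green, red; 420x560 float32, m along the optical axis (not along the pixel's ray), 0 where there is no reading.
- camera_params(name): a dict with "mtx" (3x3 intrinsics, pixels), "world_from_camera" (4x4, takes a point from camera to world coordinates). Camera axes: x right, y up, looking along -z (the intrinsics and any distortion apply to the point x, -y, -z); pixel columns grow to the right and rows downward; lengths in m; the calibration is good to about 2 mm. A picture is of the moment at which its call begins. camera_params takes no time and is no camera call.
- ticket.job_done(): hands the job in, once; it reports no verdict.
Trained networks look in the newest picture that a camera, given by its name, has taken for a name from the list of things; names that differ only in an ending like _2 or _b are one class to them, and where a whole thing is asked for, a point or a joint stands for the part that bears it (a point fixed in the world has none). Each returns a list of dicts, best first, with "confidence" (0 to 1); they miss things now and then, are a little off and sometimes report something else, mostly with a low value. They report only what shows in the picture. A call takes as long as a camera call. They do not tell look-alikes from the thing itself.
- boxes_of(camera, name): "box" ([left, top, right, bottom] in pixels, round what is visible of it).
- outline_of(camera, name): "region" (420x560 bool, what is visible of it) and "box" ([left, top, right, bottom] in pixels, round what is visible of it).
The state is a dict: "time": time; "joint_pos": joint angles; "joint_vel": joint speeds; "joint_efforts": joint torques, N m; "tool_pos": TCP position; "tool_rot": TCP orientation; "contact_force": force on the tool from outside, world axes, zero at the start; "ft_torque": the same for the moment, N m; "gripper_width": opening from 0.0 (shut) to 1.0 (fully open).
Only numpy, scipy, OpenCV 4.12 (cv2) and the standard library are available. Lean on these libraries where they do the work, as an engineer would, in place of code of your own. Each camera call takes 0.05 s, during which the arm holds its last target.

## Task

Open the grey steel spares box: its lid is tight and gives fingers no hold, so first lift off the model turret that stands on it and stand it gently, upright, on the table. Then take the palette knife from the sloping tool rest, push its blade through the slot in the middle of the box's front, lever the lid up and swing it right back, past upright, with the knife alone (no finger on the box). Finally put the knife back in the place in the rest that you took it from, the way it lay, and let go; everything else on the table, the other tools in the rest too, stays where it is.

Things in the scene. Friction and masses are not known exactly. Their poses are not given: they have to be found in the camera images.
- box: Grey pressed-steel spares box, 130 mm deep (x) by 180 mm wide (y), 87 mm high with its lid shut. It does not move. Origin: centre of its underside; +x from its front to its hinge side, z up. Its front (-x) roughly faces the robot. Walls 2.5 mm; the spares within lie below 30 mm.
- box_slot (a point): Centre of the prising slot in the middle of the box's front wall, on its outer face, 80 mm above the table. Opening 50 mm wide, 8 mm high: from 76 mm (wall notch, the fulcrum) to 84 mm (underside of the lid); behind it the box is open. Just above it the lid has a lip, 56 mm wide, standing 10 mm out from the wall, which shows the place from above.
- lid_hinge (a point): Middle of the hinge pin of the box's lid, at the top of the box's far (+x) side, 67 mm behind the box's origin and 85.5 mm above the table. The pin runs along the box's y.
- lid (a joint): Angle of the lid about its hinge: 0 shut (as it starts), 1.57 upright, 1.80 at its stop, leaning back. A 3 mm sheet, 134 mm from hinge to front, with 10 mm skirts, 0.2 kg; the hinge is stiff (about 0.22 N m), so it stays at whatever angle it is left. Lifting it from shut takes about 4 N at 90 mm from the hinge.
- lid_edge (a point): Middle of the outer edge of the lid's lip (142 mm from the hinge pin).
- turret: Sand-coloured model tank turret with its gun, 0.12 kg, standing on the box's lid. Body 66 mm long (x), 48 mm wide (y), 32 mm high, straight sides to 26 mm; bustle to x = -44 mm; thin gun barrel along +x to x = 103 mm, 16 mm up. Origin: centre of the body's underside, z up. Grip across the 48 mm width.
- rack: Sloping wooden rest, fixed, 150 mm deep, 226 mm wide. Two bars with notches 26 mm wide, 12 mm deep at y = -66, 0, 66 mm carry three tools: butts low towards the robot against a toe stop, tips high and away (+x), 28 degrees to the table. Bars lie 4-20 and 127-143 mm from the butts; free space between. Origin: on the table; the butts are 90 mm in front of it, axis 32 mm up.
- knife: Palette knife, 190 mm, 0.09 kg: dark wooden handle (105 mm long, 16 mm wide along y, 14 mm thick along z), brass ferrule, flat stiff steel blade (16 mm wide, 2 mm thick, square end). Lies in any of the rest's three places, blade flat. Origin: on the handle's axis 78 mm from its butt (good to grip, across the 16 mm width); +x along the knife to its tip, z out of the blade's upper face.
- knife_tip (a point): Middle of the end of the knife's blade, 112 mm from the knife's origin along its +x.
- screwdriver: Screwdriver in another place of the rest, black 22 mm handle, 200 mm long; leave alone. Origin 78 mm from its butt.
- brush: Flat brush in the third place of the rest, light wooden handle, 185 mm long; leave alone. Origin 78 mm from its butt.
- hull: Half-built sand-coloured model tank hull, 165 x 88 x 58 mm, loose on the table; leave alone. Origin: centre of underside.
- jar: Glass of brushes, 72 mm wide, 100 mm high, brushes to about 180 mm; leave alone. Origin: centre of underside.
- pot: Paint pot, 44 mm wide, 50 mm high; leave alone. Origin: centre of underside.
- track: Length of glued black model track, 131 x 20 x 11 mm; leave alone. Origin: centre of underside.
- glue: White glue bottle, 40 mm wide, 95 mm high; leave alone. Origin: centre of underside.
- mug: White mug, 80 mm wide, 90 mm high; leave alone. Origin: centre of underside.
- block: Cork sanding block, 110 x 60 x 28 mm; leave alone. Origin: centre of underside.
Not all that is in view belongs to the job. What is shaped like the turret but blue is not meant.

How it is judged:
By the outcome, as a careful person would: the job done as asked, in the order asked, and still so for the second after the job is handed in, with the robot touching nothing.
It also fails if it takes over 72 s, if anything falls off the work surface, if the arm or the gripper's body presses on something with over 40 N, if the wrist force passes 120 N, or if a joint passes its speed limit or range.

## Working session

There is one attempt and no reset: what is moved stays moved. The work goes in short steps, Python scripts to look and compute and a tool call to move; the robot and the scene stay as the last step left them, time stands still between calls to the robot, and variables do not carry over. Pictures are saved under pics/ and viewed, and the job is handed in when it is done.

Besides the shell and the picture viewer there is one more tool, called after "Request:" as name(argument=value, ...) on one line, values as JSON. play_rows: Moves the arm, as the interface text tells. Its arguments: {"type":"object","properties":{"deltas":{"type":"array"},"grip":{"type":"number"}},"required":["deltas"]}

```bash
ls; mkdir -p pics
cat > h.py <<'E'
import numpy as np, cv2
from plant import status, grab_frame, camera_params, ticket, boxes_of, outline_of, manip
def P(name):
    c=camera_params(name); return np.array(c["mtx"]),np.array(c["world_from_camera"]),c
def pts(name,d):
    K,T,_=P(name); v,u=np.mgrid[0:d.shape[0],0:d.shape[1]]
    x=(u-K[0,2])/K[0,0]*d; y=(v-K[1,2])/K[1,1]*d
    p=np.stack([x,-y,-d],-1); w=p@T[:3,:3].T+T[:3,3]; w[d<=0]=np.nan
    return w
def proj(name,p):
    K,T,_=P(name); q=(np.atleast_2d(p)-T[:3,3])@T[:3,:3]
    return np.stack([K[0,0]*q[:,0]/-q[:,2]+K[0,2],K[1,1]*-q[:,1]/-q[:,2]+K[1,2]],-1)
E
python3 - <<'E'
from h import *
print(status.state()); print(manip.grip_point_offset)
for n in("scene","top"):
    im,d=grab_frame(n); cv2.imwrite(f"pics/{n}0.png",im); np.savez(f"{n}0.npz",im=im,d=d); print(n,camera_params(n))
E
```

```text
pics
{'time': 0.0, 'joint_pos': array([-1.41700742e+00,  5.33607039e-02,  1.61429733e+00, -1.68003968e-05,
        1.47600536e+00, -1.18967128e-01]), 'joint_vel': array([ 0.00058427,  0.00054744,  0.00030807, -0.00125402,  0.00061297,
       -0.00094019]), 'joint_efforts': array([-9.01388885e-04, -3.93688095e+01, -3.70180035e+01, -2.25713234e-04,
        7.05724378e-03,  1.37124283e-05]), 'tool_pos': array([ 0.16828562, -0.60126712,  0.23005865]), 'tool_rot': array([-1.03506883e-03,  9.90714282e-01,  1.35956386e-01, -2.63862176e-05]), 'contact_force': array([0.69524795, 0.32508365, 0.05256609]), 'ft_torque': array([ 0.01177184,  0.04085175, -0.02641971]), 'gripper_width': 1.0017978077748717}
0.0187
scene {'mtx': array([[413.49763405,   0.        , 284.63078057],
       [  0.        , 413.49763405, 208.06936402],
       [  0.        ,   0.        ,   1.        ]]), 'world_from_camera': array([[-0.73623226, -0.58413947,  0.34167695,  0.87900338],
       [ 0.67670403, -0.63981025,  0.3643    ,  0.35783838],
       [ 0.00580641,  0.49942358,  0.86633848,  0.97797942],
       [ 0.        ,  0.        ,  0.        ,  1.        ]])}
top {'mtx': array([[379.4232685 ,   0.        , 276.00804052],
       [  0.        , 379.4232685 , 212.93857665],
       [  0.        ,   0.        ,   1.        ]]), 'world_from_camera': array([[ 2.82681783e-02,  9.97026062e-01, -7.16933868e-02,
         4.44925771e-01],
       [-9.99597959e-01,  2.83529981e-02,  1.65492020e-04,
        -9.62806076e-03],
       [ 2.19772231e-03,  7.16598849e-02,  9.97426705e-01,
         1.23821217e+00],
       [ 0.00000000e+00,  0.00000000e+00,  0.00000000e+00,
         1.00000000e+00]])}
```

View pics/scene0.png

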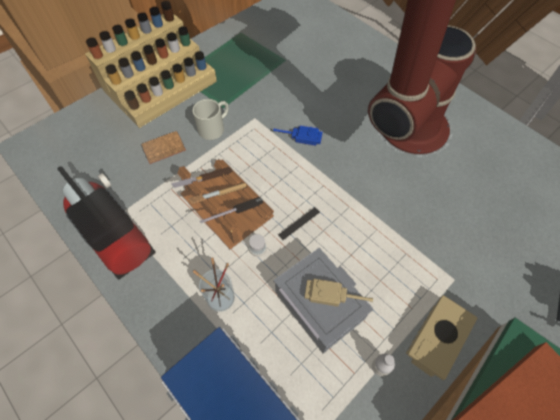

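View pics/top0.png

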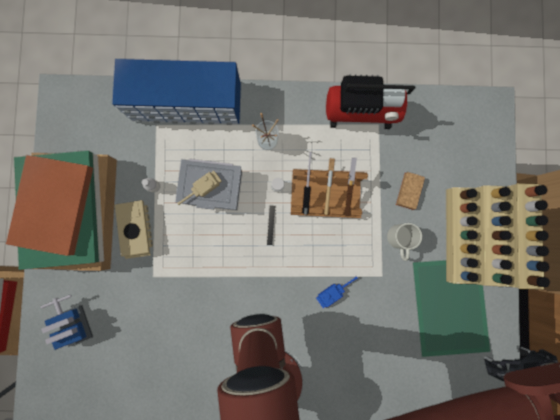

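Run:
```python
from h import *
z=np.load("top0.npz"); im,d=z["im"],z["d"]; s=np.load("scene0.npz")
cv2.imwrite("pics/topz.png",cv2.resize(im[110:270,140:380],None,fx=3.3,fy=3.3,interpolation=cv2.INTER_CUBIC))
cv2.imwrite("pics/scz.png",cv2.resize(s["im"][140:360,150:400],None,fx=2.7,fy=2.7,interpolation=cv2.INTER_CUBIC))
for c,dd in(("top",d),("scene",s["d"])):
    w=pts(c,dd)
    for n in("box","turret","rack","knife","screwdriver","brush","pot","hull"):
        for o in outline_of(c,n)[:2]:
            r=o["region"]; q=w[r]; print(c,n,round(o["confidence"],2),o["box"],np.round(np.nanmedian(q,0),3),np.round(np.nanpercentile(q[:,2],[5,50,95]),3))
```

```text
top box 0.72 [273.1, 176.3, 284.6, 193.2] [ 0.622 -0.014  0.049] [-0.     0.049  0.053]
top box 0.62 [173.1, 157.7, 243.1, 210.9] [0.614 0.188 0.087] [0.082 0.087 0.091]
top turret 0.86 [316.5, 274.2, 358.7, 308.5] [ 0.281 -0.189  0.03 ] [0.012 0.03  0.037]
top turret 0.62 [186.3, 173.2, 222.6, 198.3] [0.605 0.204 0.116] [0.089 0.116 0.123]
top rack 0.9 [293.7, 171.1, 368.8, 218.2] [ 0.608 -0.163  0.01 ] [0.005 0.01  0.105]
top rack 0.29 [344.8, 158.0, 356.1, 217.2] [ 0.615 -0.237  0.077] [0.006 0.077 0.117]
top knife 0.75 [343.7, 157.8, 355.5, 215.3] [ 0.609 -0.237  0.079] [0.039 0.079 0.113]
top screwdriver 0.81 [304.5, 152.9, 311.1, 215.5] [ 0.588 -0.105  0.068] [0.04  0.068 0.119]
top screwdriver 0.42 [176.9, 156.4, 245.1, 209.8] [0.612 0.19  0.087] [0.081 0.087 0.091]
top brush 0.47 [325.8, 159.2, 336.9, 214.2] [ 0.652 -0.171  0.1  ] [0.042 0.1   0.123]
top pot 0.62 [269.8, 179.9, 282.6, 190.9] [ 0.622 -0.013  0.049] [0.014 0.049 0.053]
top hull 0.68 [116.0, 199.4, 154.8, 254.7] [0.47  0.432 0.055] [0.011 0.055 0.059]
scene box 0.96 [273.2, 246.6, 366.9, 349.7] [0.635 0.211 0.08
[... 211 characters left out ...]
.61 [275.2, 125.9, 322.3, 147.6] [ 0.288 -0.182  0.025] [0.004 0.025 0.034]
scene rack 0.92 [178.0, 158.9, 273.0, 247.2] [ 0.616 -0.148  0.009] [0.004 0.009 0.104]
scene knife 0.72 [171.9, 166.9, 234.5, 189.7] [ 0.615 -0.232  0.077] [0.034 0.077 0.116]
scene screwdriver 0.52 [201.5, 195.8, 261.3, 221.5] [ 0.592 -0.101  0.065] [0.036 0.065 0.105]
scene brush 0.87 [191.1, 185.5, 245.8, 204.6] [ 0.618 -0.165  0.078] [0.04  0.078 0.122]
scene brush 0.34 [249.9, 233.7, 268.7, 257.1] [ 0.633 -0.003  0.045] [-0.002  0.045  0.051]
scene pot 0.88 [247.5, 233.2, 267.3, 255.4] [ 0.633 -0.003  0.047] [0.006 0.047 0.051]
scene hull 0.69 [409.1, 292.8, 477.4, 379.4] [0.485 0.441 0.054] [0.03  0.054 0.057]
```

```bash
sleep 1
```

```text
(no output)
```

View pics/topz.png

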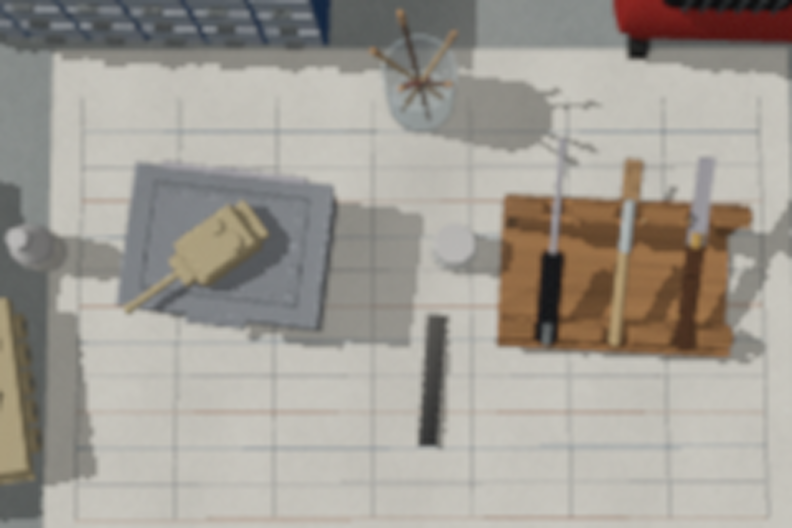

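View pics/scz.png

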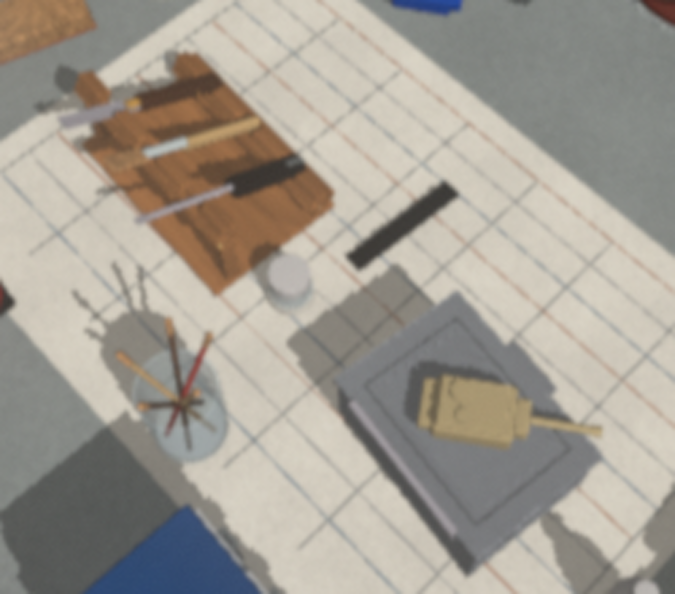

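```bash
cat > fit.py <<'E'
from h import *
def rect(q):
    (c,s,a)=cv2.minAreaRect((q[:,:2]*1000).astype(np.float32)); return np.round(c,1),np.round(s,1),round(a,2)
if __name__=="__main__":
  for c in("top","scene"):
    z=np.load(c+"0.npz"); w=pts(c,z["d"])
    def sel(x0,x1,y0,y1,z0,z1):
        m=(w[...,0]>x0)&(w[...,0]<x1)&(w[...,1]>y0)&(w[...,1]<y1)&(w[...,2]>z0)&(w[...,2]<z1); return w[m]
    t=sel(.3,.5,-.1,.1,-.05,.02); print(c,"table z",np.median(t[:,2]))
    p=sel(.58,.67,-.05,.04,.044,.06); print("pot",np.round(rect(p)[0]),len(p),np.median(p[:,2]))
    b=sel(.48,.75,.07,.32,.080,.093); print("lid",rect(b),np.median(b[:,2]),len(b))
    tu=sel(.48,.75,.07,.32,.110,.13); print("turret top",rect(tu),len(tu),np.percentile(tu[:,2],[5,50,95]))
    g=sel(.48,.75,.07,.32,.098,.13); print("turret all",rect(g),len(g))
    for n in("turret","box"):
        pass
    for nm,y0,y1 in(("k",-.27,-.205),):
        k=sel(.48,.75,y0,y1,.03,.14)
        # knife points: above rack slope
        np.save(c+"_k.npy",k)
E
python3 fit.py
python3 - <<'E'
from h import *
for c,n,i in(("top","knife",0),("scene","knife",0)):
    z=np.load(c+"0.npz"); w=pts(c,z["d"]); grab_frame(c); o=outline_of(c,n)
    for oo in o:
        q=w[oo["region"]];q=q[np.isfinite(q[:,0])]
        if abs(np.median(q[:,1])+.235)>.02: continue
        # line fit y(x), z(x)
        m=q[:,2]>.03; q=q[m]
        a=np.polyfit(q[:,0],q[:,1],1); b=np.polyfit(q[:,0],q[:,2],1)
        print(c,oo["confidence"],len(q),"x",q[:,0].min(),q[:,0].max(),"yaw deg",np.degrees(np.arctan(a[0])),"y at .6",np.polyval(a,.6),"pitch",np.degrees(np.arctan(b[0])),"z at .6",np.polyval(b,.6))
        for x in np.arange(.53,.71,.01):
            s=q[abs(q[:,0]-x)<.005]
            if len(s): print(round(x,2),len(s),np.round(np.median(s[:,1:],0),4),np.round(s[:,1].min(),4),np.round(s[:,1].max(),4),np.round(np.percentile(s[:,2],[10,90]),4))
E
```

```text
top table z 0.0012097992845623295
pot [625. -12.] 125 0.0501591477969352
lid (array([610.6, 200.2]), array([186.8, 148.3]), 85.17) 0.08746208858182913 2258
turret top (array([592.5, 224.9]), array([ 47.3, 142.9]), 38.29) 376 [0.11068553 0.1187824  0.12312447]
turret all (array([591.5, 225.7]), array([ 48. , 145.6]), 38.61) 504
scene table z -0.000757314246183638
pot [629.  -9.] 192 0.04883148518539243
lid (array([612.8, 202.5]), array([186.4, 148.8]), 84.7) 0.08647706541543443 4207
turret top (array([611.9, 208.2]), array([46.7, 83.8]), 38.68) 647 [0.11072662 0.1178787  0.12263615]
turret all (array([594.8, 229.5]), array([ 46.7, 146.9]), 38.68) 955
top 0.86 324 x 0.5308380193640532 0.698717171157807 yaw deg -1.6329129407067167 y at .6 -0.2361512349637188 pitch 25.68887418677922 z at .6 0.07294387475614167
0.53 9 [-0.235   0.0396] -0.2412 -0.2279 [0.0371 0.0427]
0.54 19 [-0.234   0.0424] -0.2459 -0.2263 [0.0327 0.0465]
0.55 19 [-0.2333  0.0485] -0.2428 -0.2275 [0.0425 0.053 ]
0.56 19 [-0.2353  0.0547] -0.244 -0.2281 [0.0518 0.056 ]
0.57 18 [-0.2347  0.0592] -0.2437 -0.2272 [0.0555 0.
[... 1197 characters left out ...]
 0.0654]
0.59 21 [-0.2287  0.0673] -0.2416 -0.2248 [0.0586 0.0687]
0.6 26 [-0.2296  0.071 ] -0.2435 -0.2254 [0.0618 0.0765]
0.61 22 [-0.2281  0.0778] -0.2391 -0.2251 [0.071  0.0826]
0.62 25 [-0.2295  0.0827] -0.2404 -0.2255 [0.0754 0.0852]
0.63 23 [-0.2308  0.0851] -0.2419 -0.2258 [0.0788 0.0884]
0.64 15 [-0.2369  0.0879] -0.2443 -0.2292 [0.085  0.0902]
0.65 16 [-0.2361  0.0933] -0.2435 -0.2306 [0.0918 0.0951]
0.66 22 [-0.236   0.0975] -0.2701 -0.227 [0.0942 0.1022]
0.67 19 [-0.2357  0.1033] -0.2446 -0.226 [0.1017 0.1052]
0.68 21 [-0.2339  0.1087] -0.2457 -0.2269 [0.1055 0.1124]
0.69 21 [-0.2345  0.1153] -0.2437 -0.2283 [0.1133 0.1169]
0.7 16 [-0.2362  0.1191] -0.2445 -0.2282 [0.1168 0.121 ]
```

Request:
play_rows(deltas=[[[0.4435,0.806,0.02],1.97],[[0.4435,0.806,0.02],1.97],[[0.4435,0.806,0.02],1.97],[[0.4435,0.806,0.02],1.97],[[0.4435,0.806,0.02],1.97]], grip=0.8)

```text
time: 1.72
tool_pos: [0.3196, -0.3264, 0.2384]
tool_rot: [0.001, 0.821, 0.571, 0.0]
contact_force: [0.5, -0.2, 0.5]
gripper_width: 0.903
```

Request:
play_rows(deltas=[[[0.2925,0.532,0.012],1.028],[[0.2925,0.532,0.012],1.028],[[0.2925,0.532,0.012],1.028],[[0.2925,0.532,0.012],1.028],[[0.2925,0.532,0.012],1.028]])

```text
time: 2.35
tool_pos: [0.4703, -0.0524, 0.2448]
tool_rot: [0.001, 0.474, 0.881, 0.0]
contact_force: [1.3, -0.9, 0.2]
gripper_width: 0.901
```

```bash
cat >> h.py <<'E'
def st():
    s=status.state(); q=s["tool_rot"]; a=np.degrees(2*np.arctan2(q[2],q[1]))-90
    print("t",round(s["time"],2),"p",np.round(s["tool_pos"],4),"Y",round(a,1),"F",np.round(s["contact_force"],1),"M",np.round(s["ft_torque"],2),"w",round(s["gripper_width"],3)); return s
E
python3 -c "
from h import *
st()"
```

```text
t 2.35 p [ 0.4703 -0.0524  0.2448] Y 33.4 F [ 1.3 -0.9  0.2] M [ 0.03 -0.01  0.  ] w 0.901
```

Request:
play_rows(deltas=[[[0.142,0.259,0.0],0.09],[[0.142,0.259,0.0],0.09],[[0.142,0.259,0.0],0.09],[[0.142,0.259,0.0],0.09],[[0.142,0.259,0.0],0.09]])

```text
time: 2.98
tool_pos: [0.6123, 0.2072, 0.2441]
tool_rot: [0.0, 0.436, 0.9, 0.0]
contact_force: [0.3, -0.3, 0.0]
gripper_width: 0.899
```

```bash
python3 -c "
from h import *
st()
for n in('scene','top'):
    im,d=grab_frame(n); np.savez(n+'1.npz',im=im,d=d)
    s=(slice(120,360),slice(200,460)) if n=='scene' else (slice(90,290),slice(120,360))
    cv2.imwrite('pics/%s1.png'%n,cv2.resize(im[s],None,fx=2.4,fy=2.4,interpolation=cv2.INTER_CUBIC))
"
```

```text
t 2.98 p [0.6123 0.2072 0.2441] Y 38.3 F [ 0.3 -0.3  0. ] M [-0.07 -0.02  0.02] w 0.899
```

View pics/scene1.png

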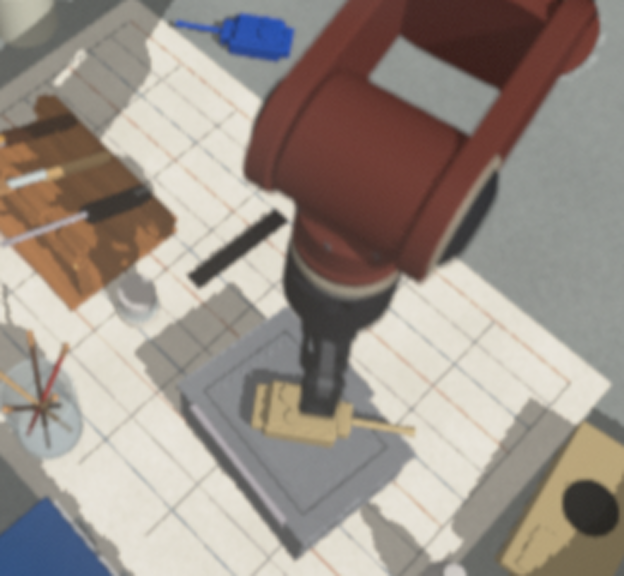

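View pics/top1.png

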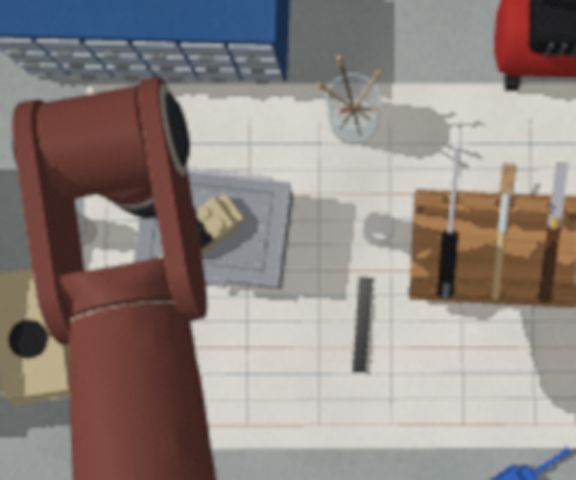

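Request:
play_rows(deltas=[[[-0.001,-0.002,-0.06],0],[[-0.001,-0.002,-0.12],0],[[-0.001,-0.002,-0.14],0],[[-0.001,-0.002,-0.151],0],[[-0.001,-0.002,-0.151],0]])

```text
time: 3.7
tool_pos: [0.6116, 0.2026, 0.0949]
tool_rot: [0.001, 0.437, 0.9, 0.001]
contact_force: [0.3, 0.0, 0.6]
gripper_width: 0.894
```

```bash
cat >> h.py <<'E'
def snap(n,k,r,f):
    im,d=grab_frame(n); np.savez(n+k+'.npz',im=im,d=d)
    cv2.imwrite(f'pics/{n}{k}.png',cv2.resize(im[r[1]:r[3],r[0]:r[2]],None,fx=f,fy=f,interpolation=cv2.INTER_CUBIC)); return im,d
E
python3 -c "
from h import *
st(); snap('scene','2',(250,220,400,360),4)"
```

```text
t 3.7 p [0.6116 0.2026 0.0949] Y 38.2 F [0.3 0.  0.6] M [-0.   -0.03 -0.03] w 0.894
```

View pics/scene2.png

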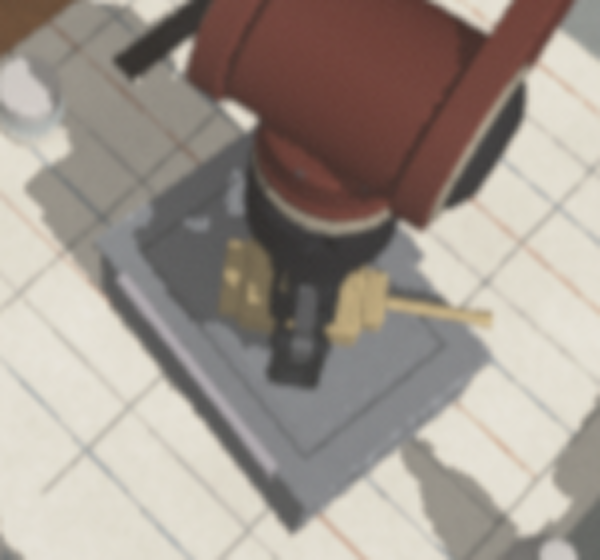

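Request:
play_rows(deltas=[[[0,0,-0.002],0],[[0,0,-0.002],0],[[0,0,-0.002],0],[[0,0,-0.002],0]], grip=-1)

```text
time: 4.25
tool_pos: [0.6118, 0.2029, 0.0933]
tool_rot: [0.001, 0.437, 0.9, 0.001]
contact_force: [-0.3, -0.2, 6.1]
gripper_width: 0.546
```

Request:
play_rows(deltas=[[[0,0,0.005],0],[[0,0,0.02],0],[[0,0,0.06],0],[[0,0,0.1],0],[[0,0,0.1],0]])

```text
time: 4.88
tool_pos: [0.6131, 0.2032, 0.1971]
tool_rot: [0.004, 0.437, 0.9, 0.003]
contact_force: [-0.0, -0.1, -0.7]
gripper_width: 0.547
```

```bash
python3 -c "
from h import *
st(); snap('scene','3',(150,120,420,360),2.5)
z=np.load('top0.npz');w=pts('top',z['d'])
for u,v in((273,207),(269,244),(337,285),(316,300),(358,278),(294,217),(368,217),(268,140),(278,186),(155,275),(152,252),(148,185)): print(u,v,np.round(w[v,u],3))
"
```

```text
t 4.88 p [0.6131 0.2032 0.1971] Y 38.2 F [-0.  -0.1 -0.7] M [0.05 0.04 0.02] w 0.547
273 207 [0.553 0.001 0.005]
269 244 [0.432 0.01  0.007]
337 285 [ 0.309 -0.21   0.023]
316 300 [ 0.256 -0.147 -0.003]
358 278 [ 0.331 -0.28   0.003]
294 217 [ 0.522 -0.069  0.002]
368 217 [ 0.529 -0.311 -0.   ]
268 140 [0.766 0.023 0.036]
278 186 [ 0.616 -0.014  0.049]
155 275 [0.322 0.375 0.002]
152 252 [ 0.395  0.39  -0.003]
148 185 [0.604 0.388 0.075]
```

View pics/scene3.png

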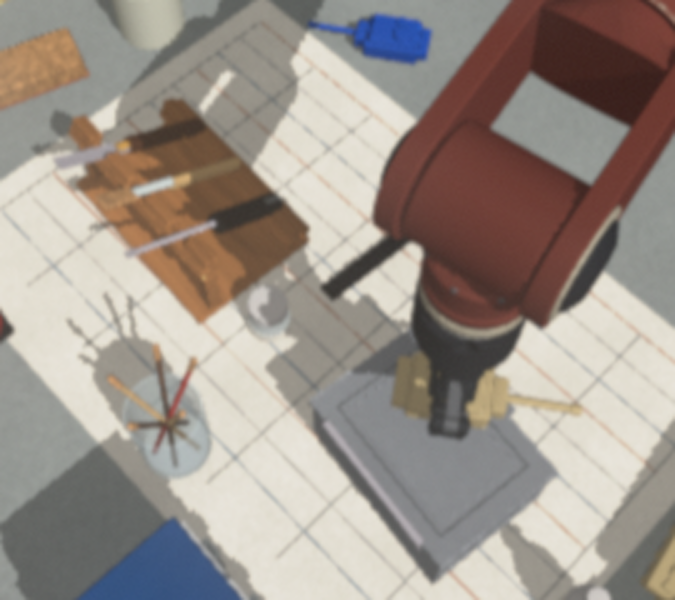

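Request:
play_rows(deltas=[[[-0.03,-0.054,0],0],[[-0.06,-0.106,0],0],[[-0.09,-0.16,0],0],[[-0.12,-0.213,-0.01],0],[[-0.15,-0.266,-0.02],0]])

```text
time: 5.55
tool_pos: [0.4584, -0.0644, 0.1693]
tool_rot: [-0.001, 0.436, 0.9, -0.0]
contact_force: [1.8, -1.0, -0.7]
gripper_width: 0.547
```

Request:
play_rows(deltas=[[[-0.025,-0.045,-0.02],0],[[-0.042,-0.076,-0.06],0],[[-0.042,-0.076,-0.11],0],[[-0.042,-0.076,-0.14],0],[[-0.042,-0.076,-0.155],0]])

```text
time: 6.18
tool_pos: [0.4159, -0.1381, 0.0129]
tool_rot: [-0.003, 0.437, 0.9, 0.0]
contact_force: [-0.4, -0.4, -1.1]
gripper_width: 0.549
```

Request:
play_rows(deltas=[[[0,0,0],0]])

```text
time: 6.3
tool_pos: [0.4173, -0.1386, 0.0149]
tool_rot: [-0.002, 0.437, 0.9, 0.0]
contact_force: [0.1, 0.4, -0.9]
gripper_width: 0.543
```

```bash
python3 -c "
from h import *
st(); snap('scene','4',(200,130,380,290),4)"
```

```text
t 6.3 p [ 0.4173 -0.1386  0.0149] Y 38.2 F [ 0.1  0.4 -0.9] M [-0.04  0.02  0.02] w 0.543
```

View pics/scene4.png

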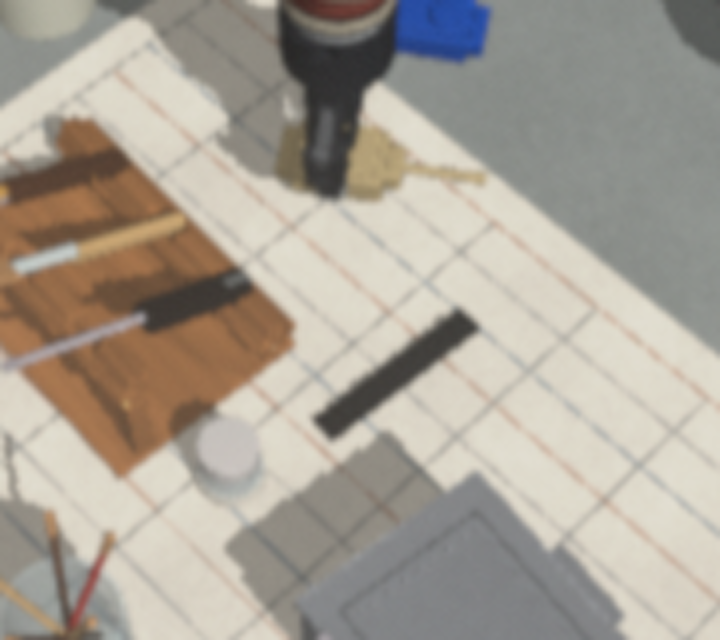

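Request:
play_rows(deltas=[[[0,0,-0.003],0],[[0,0,-0.005],0],[[0,0,-0.006],0],[[0,0,-0.006],0]])

```text
time: 6.85
tool_pos: [0.4186, -0.1394, 0.0104]
tool_rot: [0.0, 0.437, 0.9, -0.0]
contact_force: [0.2, 0.7, -1.1]
gripper_width: 0.544
```

Request:
play_rows(deltas=[[[0,0,-0.001],0],[[0,0,-0.002],0],[[0,0,-0.003],0],[[0,0,-0.003],0]])

```text
time: 7.35
tool_pos: [0.4184, -0.1393, 0.0071]
tool_rot: [-0.0, 0.437, 0.9, 0.0]
contact_force: [-0.6, -0.8, -1.9]
gripper_width: 0.55
```

Request:
play_rows(deltas=[[[0,0,-0.001],0],[[0,0,-0.002],0],[[0,0,-0.002],0]])

```text
time: 7.72
tool_pos: [0.4187, -0.1394, 0.0063]
tool_rot: [-0.0, 0.437, 0.9, -0.0]
contact_force: [-4.5, 1.8, 8.1]
gripper_width: 0.543
```

Request:
play_rows(deltas=[[[0,0,0.001],0],[[0,0,0.001],0],[[0,0,0.001],0],[[0,0,0.001],0]], grip=0.6)

```text
time: 8.22
tool_pos: [0.4185, -0.1393, 0.0062]
tool_rot: [-0.0, 0.437, 0.9, -0.0]
contact_force: [-0.1, -0.4, -0.2]
gripper_width: 0.8
```

Request:
play_rows(deltas=[[[0,0,0.03],0],[[0,0,0.09],0],[[0,0,0.15],0],[[0,0,0.21],0],[[0.02,-0.01,0.22],0.18]])

```text
time: 8.85
tool_pos: [0.4407, -0.1504, 0.2327]
tool_rot: [0.005, 0.352, 0.936, -0.001]
contact_force: [0.4, -0.6, -1.0]
gripper_width: 0.803
```

```bash
python3 -c "
from h import *
st(); snap('scene','5',(150,100,400,340),2.5); snap('top','5',(140,110,400,310),2.8)"
```

```text
t 8.85 p [ 0.4407 -0.1504  0.2327] Y 48.8 F [ 0.4 -0.6 -1. ] M [-0.02 -0.04 -0.01] w 0.803
```

View pics/scene5.png

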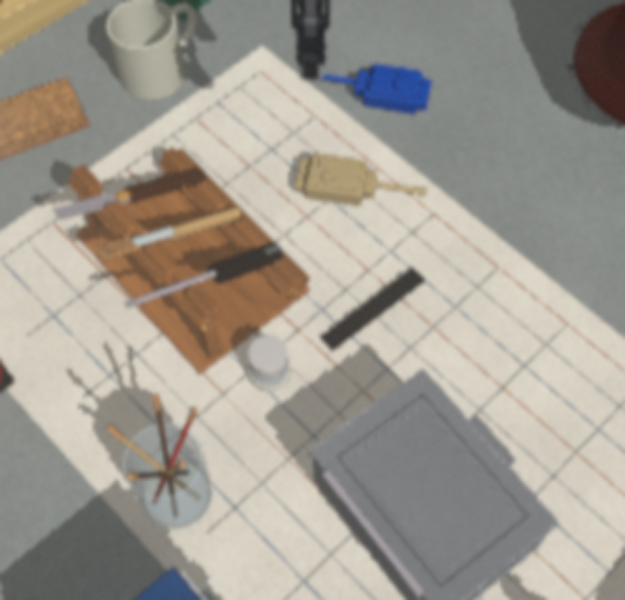

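```bash
cat > box.py <<'E'
from h import *
from scipy.optimize import minimize
def fitbox(c,k):
    z=np.load(c+k+".npz"); w=pts(c,z["d"])
    m=(w[...,0]>.48)&(w[...,0]<.75)&(w[...,1]>.07)&(w[...,1]<.32)&(abs(w[...,2]-.0865)<.006)
    q=w[m]
    # pixel-area-weighted polygon: model = lid rect x[-67,67]+hinge, y +-90 ; fit yaw via edges
    best=None
    res=[]
    for a in np.radians(np.arange(-8,-2,.1)):
        R=np.array([[np.cos(a),np.sin(a)],[-np.sin(a),np.cos(a)]])
        l=q[:,:2]@R.T
        # sharpness: std of extreme y per x-bin
        s=0;e=[]
        xb=np.round(l[:,0]/.006); yb=np.round(l[:,1]/.006)
        lo=[l[xb==b,1].min() for b in np.unique(xb) if (xb==b).sum()>15]; hi=[l[xb==b,1].max() for b in np.unique(xb) if (xb==b).sum()>15]
        f=[l[yb==b,0].max() for b in np.unique(yb) if (yb==b).sum()>10]
        def rs(v): v=np.array(v); return np.mean(abs(v-np.median(v)))
        res.append((rs(lo)+rs(hi)+rs(f),a,np.median(lo),np.median(hi),np.median(f)))
        
    r=min(res); a=r[1]; R=np.array([[np.cos(a),np.sin(a)],[-np.sin(a),np.cos(a)]])
    l=q[:,:2]@R.T; yc=(r[2]+r[3])/2
    # front edge away from lip, lip edge
    yb=np.round(l[:,1]/.006)
    mn=[(b*.006-yc,l[yb==b,0].min(),l[yb==b,0].max()) for b in np.unique(yb) if (yb==b).sum()>10]
    mn=np.array(mn); lip=mn[abs(mn[:,0])<.022]; side=mn[(abs(mn[:,0])>.035)&(abs(mn[:,0])<.08)]
    print(c,"yaw",np.degrees(a),"width",r[3]-r[2],"front",np.median(side[:,1]),"lip",np.median(lip[:,1]),"back",np.median(mn[:,2]),"z",np.median(q[:,2]))
    fr=np.median(lip[:,1]); 
    print("  lip edge world",R.T@[np.median(lip[:,1]),yc],"front world",R.T@[np.median(side[:,1]),yc], "back",R.T@[np.median(mn[:,2]),yc])
if __name__=="__main__":
    for c in("top","scene"): fitbox(c,"5")
E
python3 box.py; ls *.npz
```

```text
top yaw -6.200000000000006 width 0.18439411748563003 front 0.5211920066356591 lip 0.5122751453350077 back 0.6569031173118374 z 0.08759816482485516
  lip edge world [0.53789974 0.20813455] front world [0.54676444 0.20717154] back [0.68168178 0.19251482]
scene yaw -3.900000000000014 width 0.18516011320510567 front 0.5330557637435598 lip 0.5246981900715402 back 0.6706046912650828 z 0.08648832246409671
  lip edge world [0.54003748 0.20714032] front world [0.5483757  0.20657188] back [0.6856061  0.19721645]
scene0.npz
scene1.npz
scene2.npz
scene3.npz
scene4.npz
scene5.npz
top0.npz
top1.npz
top5.npz
```

View pics/top5.png

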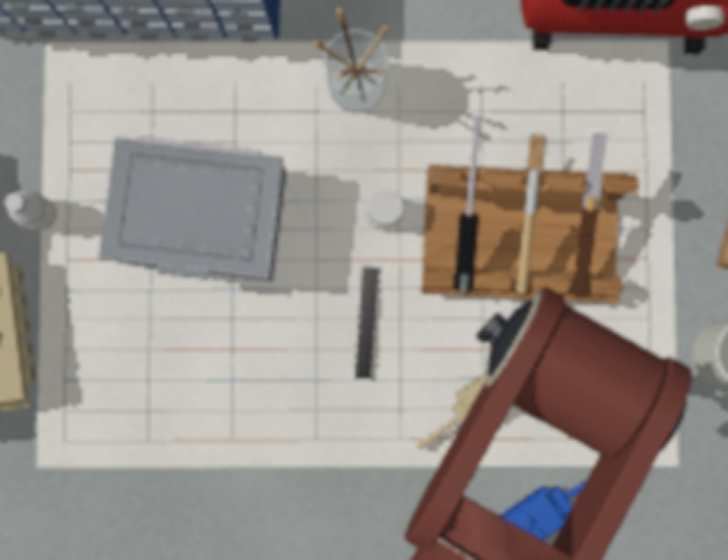

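Request:
play_rows(deltas=[[[0.04,-0.02,-0.02],0.18],[[0.09,-0.045,-0.04],0.36],[[0.14,-0.07,-0.05],0.54],[[0.1705,-0.085,-0.055],0.69],[[0.1705,-0.085,-0.055],0.69]], grip=-0.06)

```text
time: 9.57
tool_pos: [0.6085, -0.2343, 0.1678]
tool_rot: [-0.003, 0.018, 1.0, 0.001]
contact_force: [0.6, 0.3, -0.0]
gripper_width: 0.465
```

```bash
python3 -c "
from h import *
st(); snap('scene','6',(130,120,310,280),4)"
```

```text
t 9.57 p [ 0.6085 -0.2343  0.1678] Y 87.9 F [ 0.6  0.3 -0. ] M [-0.04 -0.02  0.05] w 0.465
```

View pics/scene6.png

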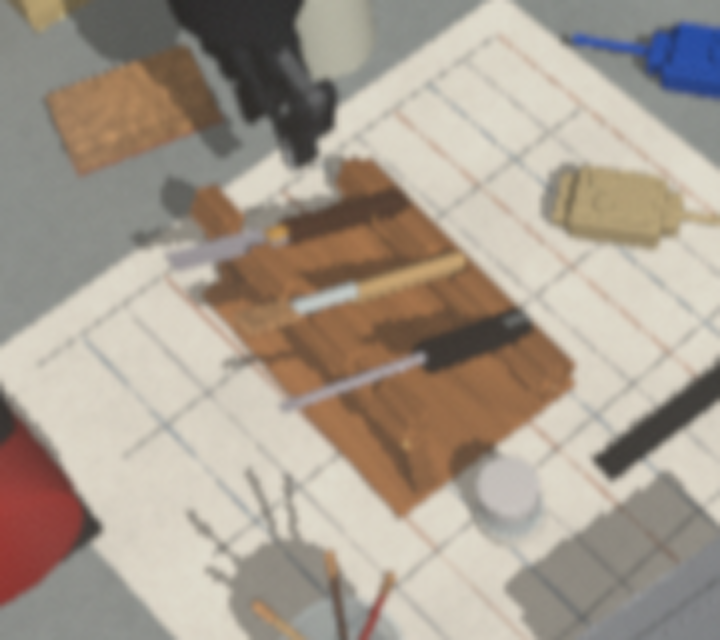

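Request:
play_rows(deltas=[[[0.001,-0.001,-0.05],0],[[0.001,-0.001,-0.09],0],[[0.001,-0.001,-0.108],0],[[0.001,-0.001,-0.113],0],[[0.001,-0.001,-0.113],0]])

```text
time: 10.25
tool_pos: [0.6106, -0.2356, 0.0598]
tool_rot: [0.001, 0.017, 1.0, -0.0]
contact_force: [-0.4, -0.2, 0.1]
gripper_width: 0.47
```

```bash
python3 -c "
from h import *
st(); snap('scene','7',(150,120,290,260),4.2);snap('top','7',(270,110,400,240),4.2)"
```

```text
t 10.25 p [ 0.6106 -0.2356  0.0598] Y 88.0 F [-0.4 -0.2  0.1] M [-0.05 -0.   -0.04] w 0.47
```

View pics/scene7.png

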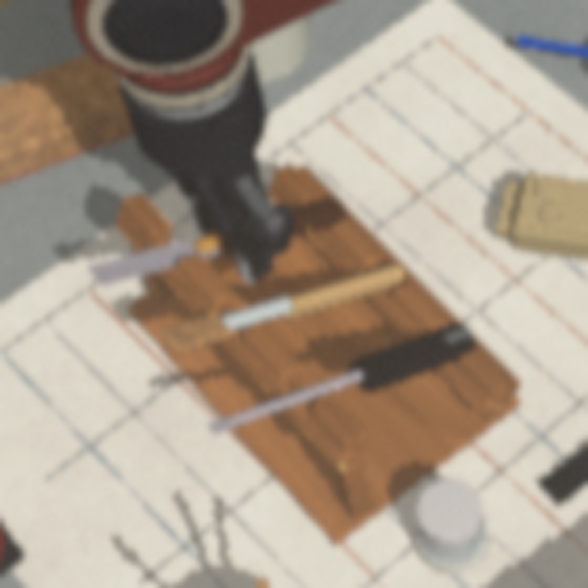

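View pics/top7.png

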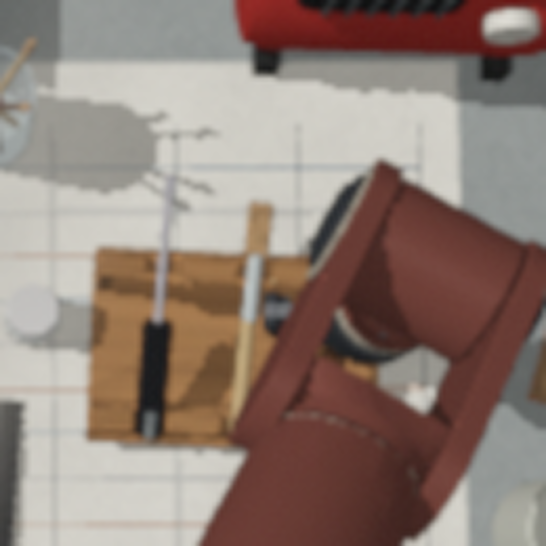

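Request:
play_rows(deltas=[[[0,0,-0.004],0],[[0,0,-0.006],0],[[0,0,-0.006],0],[[0,0,-0.006],0],[[0,0,-0.006],0]], grip=-1)

```text
time: 10.98
tool_pos: [0.6107, -0.2358, 0.0547]
tool_rot: [0.001, 0.017, 1.0, -0.001]
contact_force: [-3.2, 1.4, 8.0]
gripper_width: 0.174
```

```bash
python3 -c "
from h import *
st()"
```

```text
t 10.97 p [ 0.6107 -0.2358  0.0547] Y 88.1 F [-3.2  1.4  8. ] M [0.16 0.53 0.18] w 0.174
```

Request:
play_rows(deltas=[[[0,0,0.01],0],[[0,0,0.03],0],[[0,0,0.08],0],[[0,0,0.13],0],[[0,0.02,0.16],0]])

```text
time: 11.6
tool_pos: [0.6112, -0.2167, 0.2174]
tool_rot: [0.003, 0.018, 1.0, -0.001]
contact_force: [0.1, 0.1, -0.7]
gripper_width: 0.174
```

Request:
play_rows(deltas=[[[-0.025,0.05,0],-0.02],[[-0.05,0.105,0],-0.04],[[-0.075,0.16,0],-0.055],[[-0.1,0.215,-0.02],-0.055],[[-0.125,0.27,-0.04],-0.055]])

```text
time: 12.22
tool_pos: [0.4855, 0.0542, 0.1742]
tool_rot: [0.002, 0.045, 0.999, 0.0]
contact_force: [1.1, 1.2, -0.8]
gripper_width: 0.178
```

Request:
play_rows(deltas=[[[-0.025,0.055,-0.03],0],[[-0.05,0.11,-0.05],0],[[-0.075,0.15,-0.06],0],[[-0.085,0.166,-0.08],0],[[-0.085,0.166,-0.08],0]])

```text
time: 12.85
tool_pos: [0.3993, 0.2192, 0.0923]
tool_rot: [-0.001, 0.043, 0.999, -0.0]
contact_force: [-0.9, -0.7, 0.1]
gripper_width: 0.174
```

```bash
python3 -c "
from h import *
st(); snap('scene','8',(230,150,430,340),3.5);snap('top','8',(150,140,300,290),4)"
```

```text
t 12.85 p [0.3993 0.2192 0.0923] Y 85.1 F [-0.9 -0.7  0.1] M [ 0.05  0.03 -0.06] w 0.174
```

View pics/scene8.png

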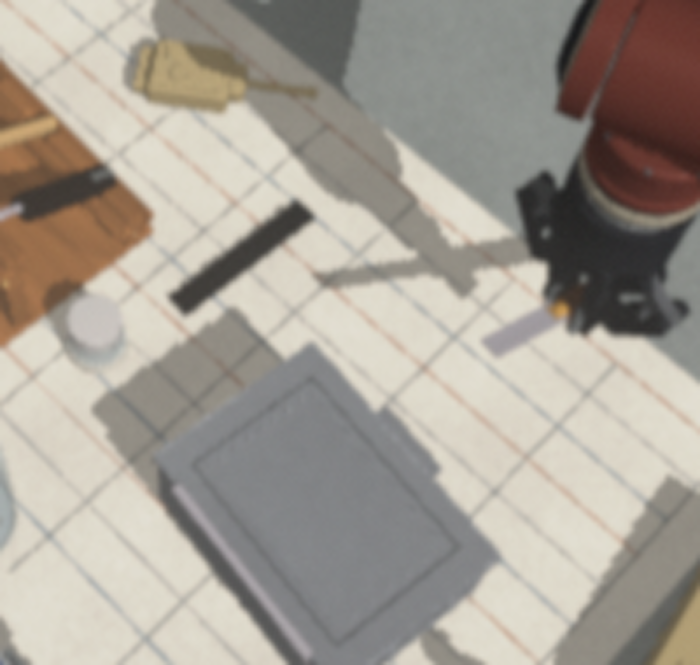

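View pics/top8.png

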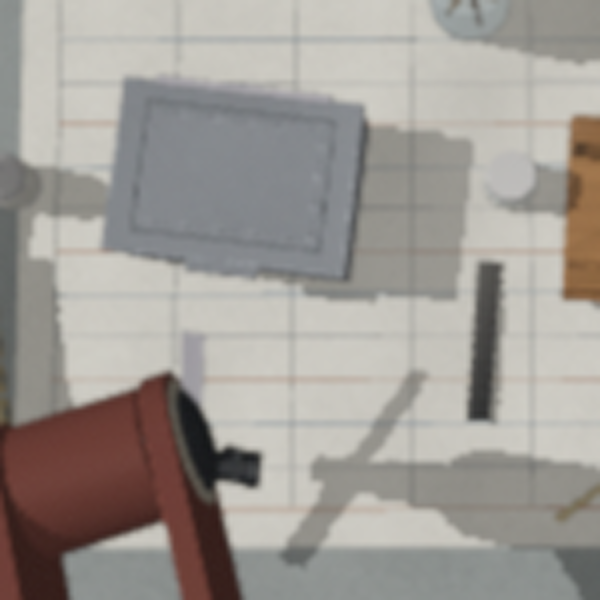

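```bash
cat > blade.py <<'E'
from h import *
import sys
def blade(c,k,tcp,yaw):
    z=np.load(c+k+".npz"); w=pts(c,z["d"])
    a=np.radians(yaw-90); R=np.array([[np.cos(a),np.sin(a)],[-np.sin(a),np.cos(a)]])
    g=np.array(tcp)+[0,0,.0187]
    l=np.concatenate([(w[...,:2]-g[:2])@R.T,w[...,2:]-g[2]],-1)
    m=(l[...,0]>.035)&(l[...,0]<.115)&(abs(l[...,1])<.014)&(l[...,2]>-.02)&(l[...,2]<.075)
    q=l[m]
    for i in range(3):
        b=np.polyfit(q[:,0],q[:,2],1); q=q[abs(q[:,2]-np.polyval(b,q[:,0]))<.006]
    p=np.degrees(np.arctan(b[0])); ay=np.polyfit(q[:,0],q[:,1],1)
    x=np.sort(q[:,0])
    print(c,len(q),"pitch %.1f"%p,"z at grip(surface) %.4f"%b[1],"xmax %.4f %.4f"%(x[-1],np.percentile(x,97)),"yaw off %.1f"%np.degrees(np.arctan(ay[0])),"y@.09 %.4f"%np.polyval(ay,.09),"tip z world %.4f"%(np.polyval(b,x[-1])+g[2]))
if __name__=="__main__":
    k=sys.argv[1]; s=st()
    q=s["tool_rot"]; yaw=np.degrees(2*np.arctan2(q[2],q[1]))-90
    for c in("top","scene"): blade(c,k,s["tool_pos"],yaw)
E
python3 blade.py 8
```

```text
t 12.95 p [0.4017 0.2185 0.0941] Y 84.9 F [-0.4  1.2 -0.1] M [ 0.01  0.   -0.02] w 0.178
top 89 pitch 26.8 z at grip(surface) 0.0031 xmax 0.0887 0.0869 yaw off 2.1 y@.09 -0.0006 tip z world 0.1608
scene 125 pitch 27.8 z at grip(surface) -0.0012 xmax 0.0894 0.0878 yaw off 0.3 y@.09 0.0023 tip z world 0.1588
```

Request:
play_rows(deltas=[[[0,0,-0.03],0],[[0,0,-0.055],0],[[0,0,-0.062],0],[[0,0,-0.064],0],[[0,0,-0.066],0]])

```text
time: 13.58
tool_pos: [0.4024, 0.2188, 0.0284]
tool_rot: [0.001, 0.045, 0.999, 0.0]
contact_force: [1.0, -0.5, 2.5]
gripper_width: 0.176
```

Request:
play_rows(deltas=[[[0,0,-0.001],0],[[0,0,-0.002],0],[[0,0,-0.003],0]])

```text
time: 13.95
tool_pos: [0.4034, 0.219, 0.0265]
tool_rot: [0.002, 0.044, 0.999, 0.0]
contact_force: [3.2, -3.2, 7.2]
gripper_width: 0.183
```

Contact at about the predicted height (TCP 0.028). Continue carefully.

Request:
play_rows(deltas=[[[0,0,-0.001],0],[[0,0,-0.002],0],[[0,0,-0.003],0],[[0,0,-0.004],0]])

```text
time: 14.45
tool_pos: [0.4048, 0.2193, 0.0234]
tool_rot: [0.004, 0.044, 0.999, 0.001]
contact_force: [4.5, -2.9, 9.5]
gripper_width: 0.179
```

```bash
python3 -c "
from h import *
st(); snap('scene','9',(230,150,430,340),3.5);snap('top','9',(150,140,300,290),4)"; python3 blade.py 9
```

```text
t 14.45 p [0.4048 0.2193 0.0234] Y 85.0 F [ 4.5 -2.9  9.5] M [-0.41 -0.1   0.19] w 0.179
t 14.55 p [0.4048 0.2193 0.0235] Y 85.0 F [ 5.2 -2.2  9.1] M [-0.43 -0.05  0.18] w 0.174
top 73 pitch 24.3 z at grip(surface) 0.0027 xmax 0.0922 0.0900 yaw off 5.6 y@.09 0.0006 tip z world 0.0865
scene 132 pitch 24.3 z at grip(surface) 0.0005 xmax 0.0949 0.0931 yaw off 0.4 y@.09 0.0019 tip z world 0.0855
```

Request:
play_rows(deltas=[[[0,0,-0.0015],0],[[0,0,-0.003],0],[[0,0,-0.0045],0],[[0,0,-0.006],0],[[0,0,-0.0075],0]])

```text
time: 15.18
tool_pos: [0.4054, 0.2199, 0.0162]
tool_rot: [0.005, 0.044, 0.999, 0.001]
contact_force: [5.2, -0.1, 8.4]
gripper_width: 0.174
```

Request:
play_rows(deltas=[[[0,0,-0.0015],0],[[0,0,-0.003],0],[[0,0,-0.004],0],[[0,0,-0.005],0]])

```text
time: 15.68
tool_pos: [0.4051, 0.2199, 0.011]
tool_rot: [0.004, 0.044, 0.999, 0.001]
contact_force: [5.2, -0.4, 8.2]
gripper_width: 0.173
```

```bash
python3 -c "
from h import *
st(); snap('scene','10',(230,150,430,340),3.5);snap('top','10',(150,140,300,290),4)"; python3 blade.py 10
```

```text
t 15.68 p [0.4051 0.2199 0.011 ] Y 84.9 F [ 5.2 -0.4  8.2] M [-0.07 -0.15  0.07] w 0.173
t 15.78 p [0.4047 0.2199 0.0106] Y 84.9 F [ 4.2 -0.8  6.5] M [ 0.03 -0.12 -0.01] w 0.174
top 89 pitch 16.2 z at grip(surface) 0.0023 xmax 0.0976 0.0965 yaw off 2.5 y@.09 -0.0012 tip z world 0.0600
scene 150 pitch 16.1 z at grip(surface) 0.0008 xmax 0.1005 0.0989 yaw off -0.3 y@.09 0.0012 tip z world 0.0592
```

View pics/scene10.png

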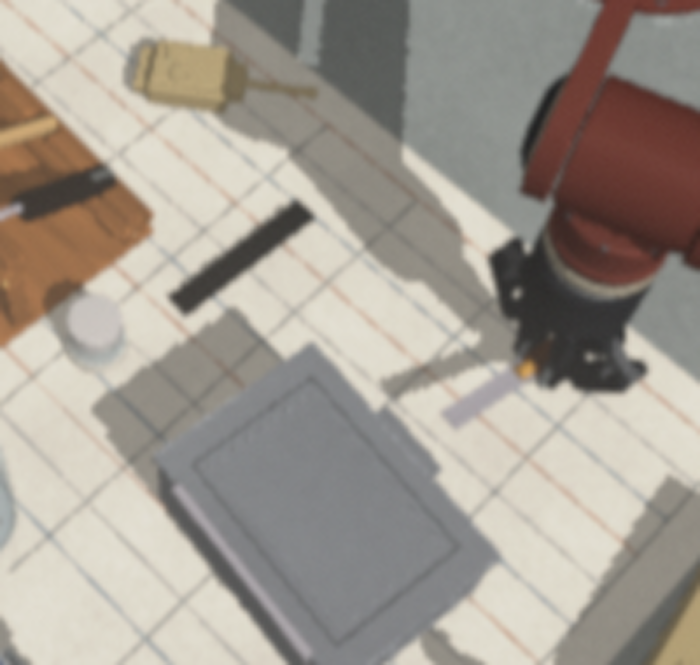

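Request:
play_rows(deltas=[[[0,0,-0.0015],0],[[0,0,-0.003],0],[[0,0,-0.003],0]])

```text
time: 16.15
tool_pos: [0.4045, 0.2198, 0.0074]
tool_rot: [0.004, 0.044, 0.999, 0.001]
contact_force: [4.0, -0.3, 5.8]
gripper_width: 0.178
```

Request:
play_rows(deltas=[[[0,0,0.01],0],[[0,0,0.025],0],[[0,0,0.0285],0],[[0,0,0.0285],0]])

```text
time: 16.65
tool_pos: [0.401, 0.2187, 0.0333]
tool_rot: [0.0, 0.044, 0.999, 0.0]
contact_force: [-0.2, 0.2, 0.0]
gripper_width: 0.179
```

```bash
python3 -c "
from h import *
st(); snap('scene','11',(250,200,400,340),4);snap('top','11',(150,140,300,290),4)"; python3 blade.py 11; python3 -c "
from box import *
for c in('top','scene'): fitbox(c,'11')"
```

```text
t 16.65 p [0.401  0.2187 0.0333] Y 84.9 F [-0.2  0.2  0. ] M [-0.01 -0.01 -0.  ] w 0.179
t 16.75 p [0.4005 0.2185 0.0326] Y 84.9 F [ 0.2  0.1 -0.6] M [-0.01  0.01 -0.04] w 0.18
top 94 pitch 15.1 z at grip(surface) 0.0020 xmax 0.0984 0.0974 yaw off 1.6 y@.09 -0.0013 tip z world 0.0797
scene 163 pitch 14.7 z at grip(surface) 0.0011 xmax 0.1010 0.1006 yaw off 0.3 y@.09 0.0017 tip z world 0.0789
top yaw -6.300000000000007 width 0.1845283103040103 front 0.5207613043734856 lip 0.5115589770177298 back 0.656535383335284 z 0.08752489097258054
  lip edge world [0.53766211 0.20828639] front world [0.54680886 0.20727658] back [0.68176299 0.1923775 ]
scene yaw -3.900000000000014 width 0.1848448729726684 front 0.5329893838587446 lip 0.524220562607536 back 0.6703463654318105 z 0.08648617586692503
  lip edge world [0.53956924 0.20729434] front world [0.54831775 0.20669792] back [0.68535666 0.19735555]
```

View pics/top11.png

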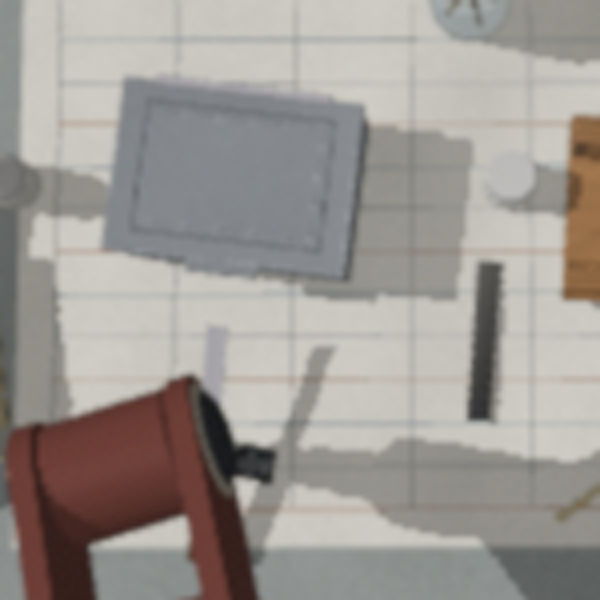

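Request:
play_rows(deltas=[[[0.012,-0.001,0.002],0],[[0.026,-0.002,0.002],0],[[0.034,-0.003,0.002],0],[[0.038,-0.003,0.002],0],[[0.038,-0.003,0.002],0]])

```text
time: 17.38
tool_pos: [0.4391, 0.2156, 0.0349]
tool_rot: [-0.0, 0.045, 0.999, -0.0]
contact_force: [-0.1, -0.4, -0.8]
gripper_width: 0.174
```

```bash
python3 -c "
from h import *
st(); snap('scene','12',(270,200,400,320),5);snap('top','12',(150,160,260,260),5)"; python3 blade.py 12
```

```text
t 17.38 p [0.4391 0.2156 0.0349] Y 84.9 F [-0.1 -0.4 -0.8] M [ 0.06 -0.   -0.  ] w 0.174
t 17.48 p [0.4386 0.2156 0.0348] Y 84.9 F [ 1.   0.6 -1.5] M [ 0.01  0.03 -0.03] w 0.177
top 119 pitch 17.7 z at grip(surface) -0.0014 xmax 0.1146 0.1137 yaw off 3.3 y@.09 -0.0016 tip z world 0.0886
scene 231 pitch 17.7 z at grip(surface) -0.0031 xmax 0.1148 0.1133 yaw off -1.4 y@.09 0.0006 tip z world 0.0870
```

View pics/scene12.png

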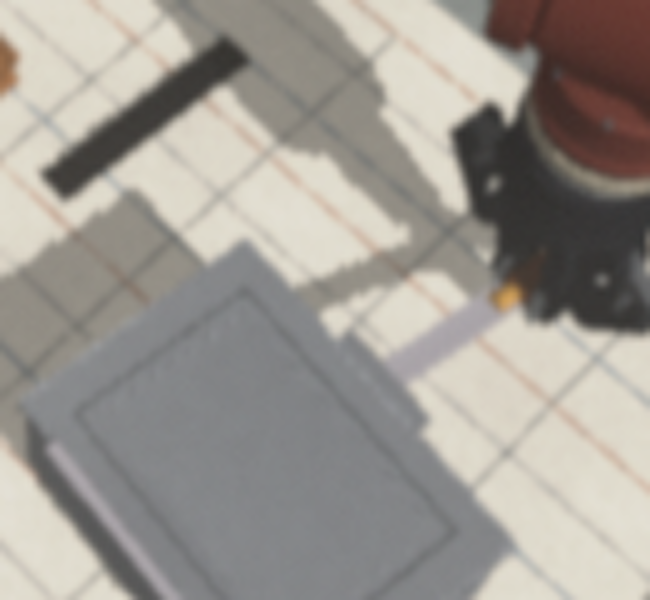

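Request:
play_rows(deltas=[[[0.004,-0.0003,0],0],[[0.008,-0.0006,0],0],[[0.012,-0.001,0],0],[[0.015,-0.0013,0],0]])

```text
time: 17.98
tool_pos: [0.4543, 0.2143, 0.035]
tool_rot: [0.0, 0.044, 0.999, 0.0]
contact_force: [-0.3, -0.0, -1.2]
gripper_width: 0.178
```

Request:
play_rows(deltas=[[[0.003,-0.0003,0.0005],0],[[0.006,-0.0006,0.001],0],[[0.009,-0.0008,0.0015],0],[[0.009,-0.0008,0.0015],0]])

```text
time: 18.48
tool_pos: [0.4632, 0.2136, 0.0366]
tool_rot: [0.0, 0.044, 0.999, 0.0]
contact_force: [-0.4, 0.7, -0.5]
gripper_width: 0.17
```

```bash
python3 -c "
from h import *
st(); snap('scene','13',(270,200,400,320),5);snap('top','13',(150,160,260,260),5)"
```

```text
t 18.48 p [0.4632 0.2136 0.0366] Y 84.9 F [-0.4  0.7 -0.5] M [ 0.03 -0.02  0.07] w 0.17
```

View pics/scene13.png

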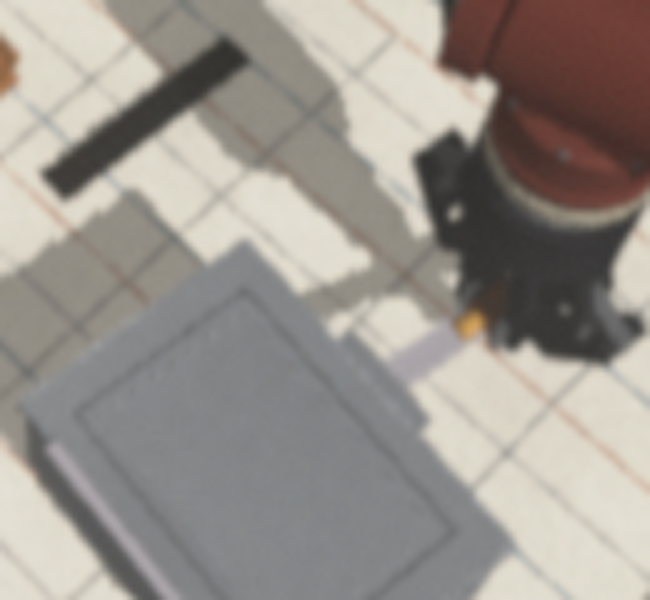

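Request:
play_rows(deltas=[[[0.003,-0.0003,0.0015],0],[[0.005,-0.0004,0.003],0],[[0.006,-0.0005,0.005],0],[[0.006,-0.0005,0.007],0]])

```text
time: 19.08
tool_pos: [0.4679, 0.2129, 0.0427]
tool_rot: [-0.001, 0.044, 0.999, -0.0]
contact_force: [-2.0, 0.0, -4.5]
gripper_width: 0.174
```

```bash
python3 -c "
from h import *
st(); im,d=snap('scene','14',(270,200,400,320),5);snap('top','14',(150,160,260,260),5)
w=pts('scene',d)
a=np.radians(-5);R=np.array([[np.cos(a),np.sin(a)],[-np.sin(a),np.cos(a)]]);l=(w[...,:2]-[.549,.2068])@R.T
for x0 in(-.005,.02,.06,.1,.13):
    m=(abs(l[...,0]-x0)<.006)&(abs(l[...,1])<.07)&(w[...,2]>.07); print(x0,m.sum(),np.median(w[m][:,2]))
"
```

```text
t 19.07 p [0.4679 0.2129 0.0427] Y 84.9 F [-2.   0.  -4.5] M [ 0.06  0.53 -0.02] w 0.174
-0.005 140 0.08970011019981389
0.02 313 0.08936248699961091
0.06 331 0.08846059337377343
0.1 342 0.08745733613242834
0.13 344 0.08723699406151542
```

View pics/scene14.png

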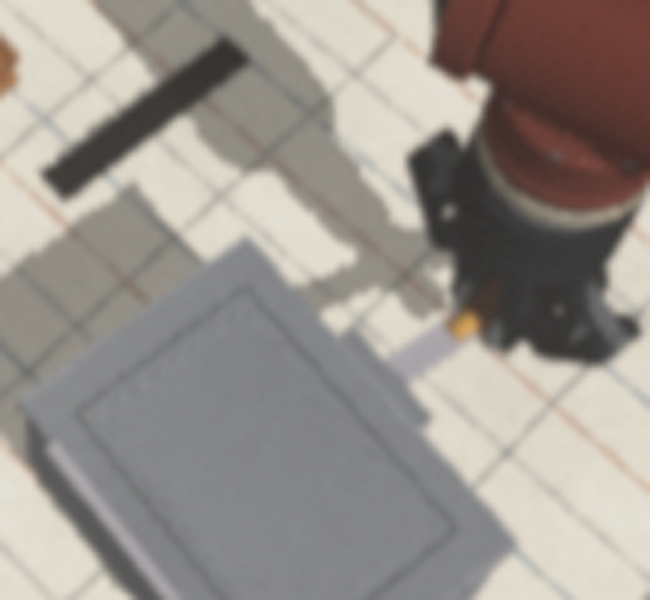

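Request:
play_rows(deltas=[[[0.001,0,0.007],0],[[0.003,-0.0003,0.0155],0],[[0.005,-0.0004,0.025],0],[[0.009,-0.0008,0.0345],0],[[0.009,-0.0008,0.0345],0]])

```text
time: 19.8
tool_pos: [0.4799, 0.2125, 0.08]
tool_rot: [0.002, 0.044, 0.999, 0.001]
contact_force: [-0.2, -0.0, -1.6]
gripper_width: 0.18
```

```bash
cat > lid.py <<'E'
from h import *
import sys
def lid(k):
    d=np.load('scene'+k+'.npz')['d']; w=pts('scene',d)
    a=np.radians(-5);R=np.array([[np.cos(a),np.sin(a)],[-np.sin(a),np.cos(a)]]);l=(w[...,:2]-[.680,.1953])@R.T
    z=w[...,2]-.0855
    m=(l[...,0]<-.03)&(l[...,0]>-.15)&(l[...,1]<-.02)&(l[...,1]>-.085)&(z>-.005)
    print("lid deg",np.degrees(np.median(np.arctan2(z[m],-l[...,0][m]))),m.sum())
if __name__=="__main__":
    st(); snap('scene',sys.argv[1],(230,150,430,340),3.5);snap('top',sys.argv[1],(130,100,290,260),4); lid(sys.argv[1])
E
python3 lid.py 15
```

```text
t 19.8 p [0.4799 0.2125 0.08  ] Y 84.9 F [-0.2 -0.  -1.6] M [0.02 0.03 0.04] w 0.18
lid deg 23.42986618331187 1425
```

View pics/scene15.png

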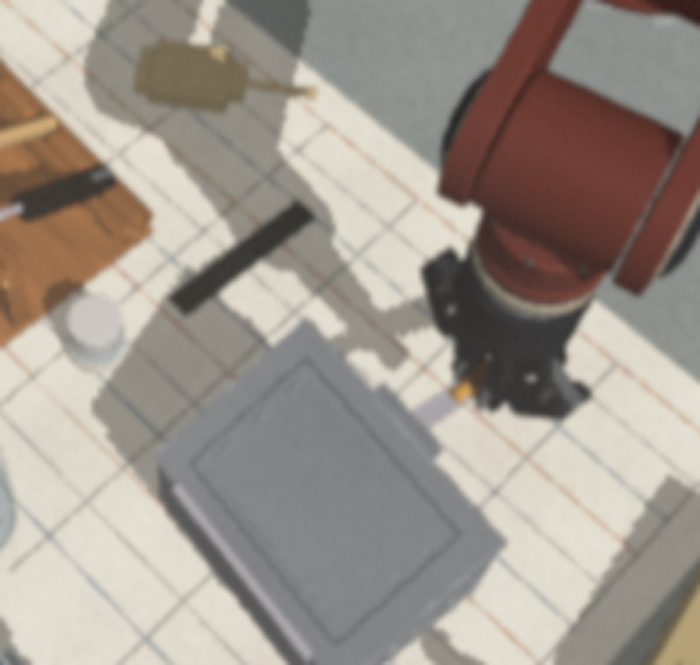

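View pics/top15.png

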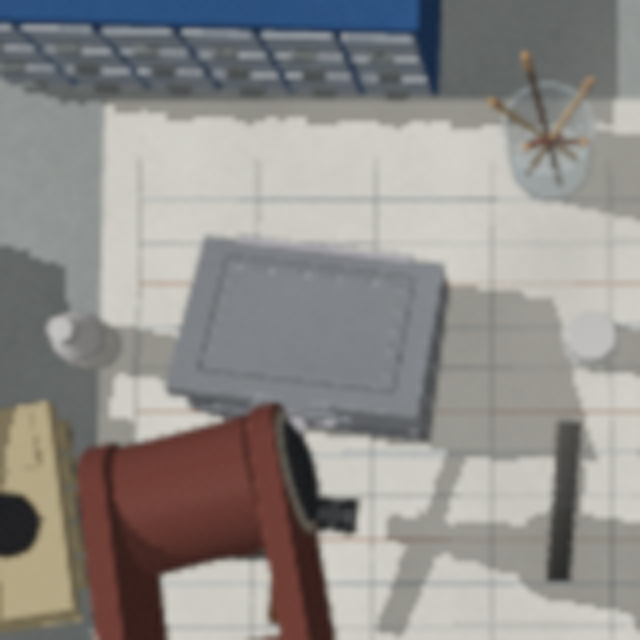

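Request:
play_rows(deltas=[[[0.004,-0.0004,0.009],0],[[0.008,-0.0007,0.0175],0],[[0.0135,-0.0012,0.026],0],[[0.0195,-0.0017,0.0335],0],[[0.026,-0.0023,0.041],0]])

```text
time: 20.52
tool_pos: [0.5044, 0.2099, 0.1196]
tool_rot: [0.0, 0.044, 0.999, -0.0]
contact_force: [-2.9, -0.7, -3.8]
gripper_width: 0.174
```

```bash
python3 lid.py 16
```

```text
t 20.52 p [0.5044 0.2099 0.1196] Y 84.9 F [-2.9 -0.7 -3.8] M [-0.02  0.51 -0.01] w 0.174
lid deg 48.288013149834306 1753
```

View pics/scene16.png

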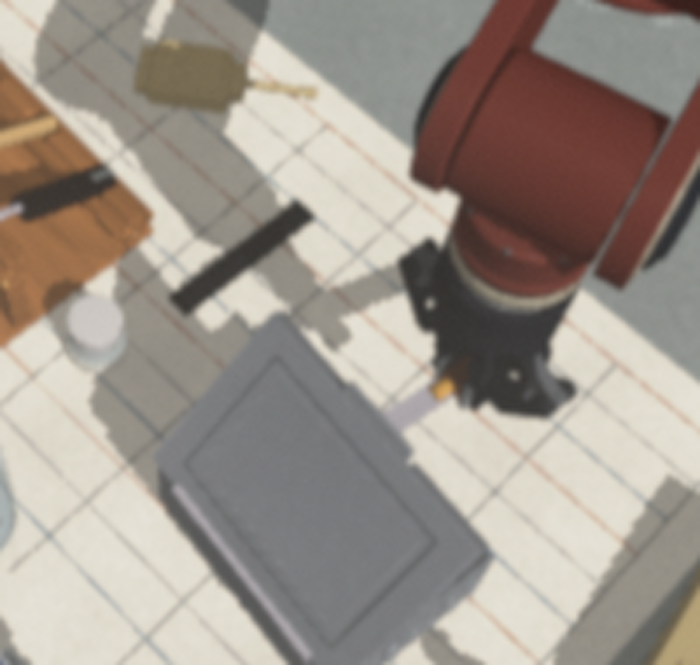

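Request:
play_rows(deltas=[[[0.008,-0.0007,0.0065],0],[[0.0185,-0.0016,0.014],0],[[0.029,-0.0025,0.02],0],[[0.041,-0.0036,0.025],0],[[0.053,-0.0046,0.028],0]])

```text
time: 21.25
tool_pos: [0.5583, 0.2053, 0.1477]
tool_rot: [0.001, 0.044, 0.999, 0.0]
contact_force: [-2.7, 0.1, -1.1]
gripper_width: 0.174
```

```bash
python3 lid.py 17
```

```text
t 21.25 p [0.5583 0.2053 0.1477] Y 84.9 F [-2.7  0.1 -1.1] M [-0.04  0.24 -0.04] w 0.174
lid deg 74.36616942992823 1684
```

View pics/scene17.png

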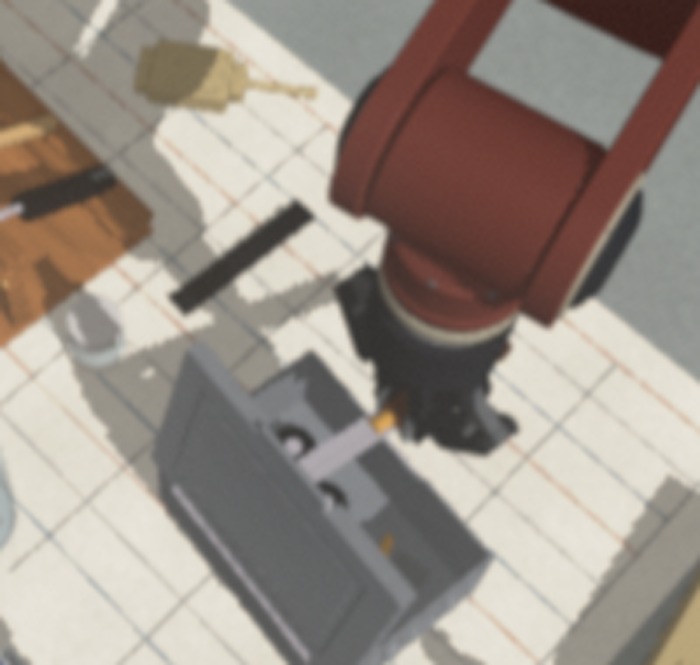

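Request:
play_rows(deltas=[[[0.01,-0.0009,0.001],0],[[0.02,-0.0017,0.001],0],[[0.028,-0.0024,0],0],[[0.035,-0.003,-0.001],0],[[0.035,-0.003,-0.001],0]])

```text
time: 21.98
tool_pos: [0.5925, 0.2022, 0.1457]
tool_rot: [0.0, 0.045, 0.999, -0.0]
contact_force: [-0.3, 0.2, -1.4]
gripper_width: 0.175
```

```bash
python3 lid.py 18
```

```text
t 21.98 p [0.5925 0.2022 0.1457] Y 84.9 F [-0.3  0.2 -1.4] M [-0.02 -0.02  0.  ] w 0.175
lid deg 77.19800621087529 1980
```

View pics/scene18.png

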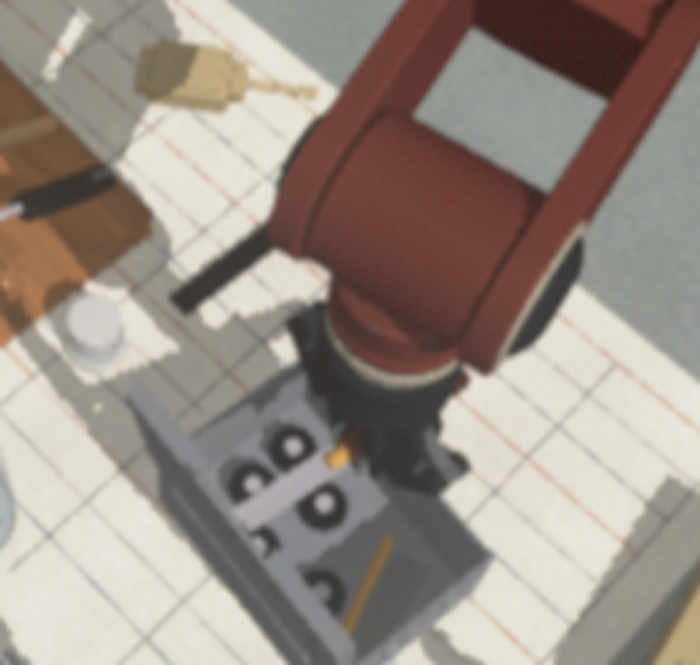

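View pics/top18.png

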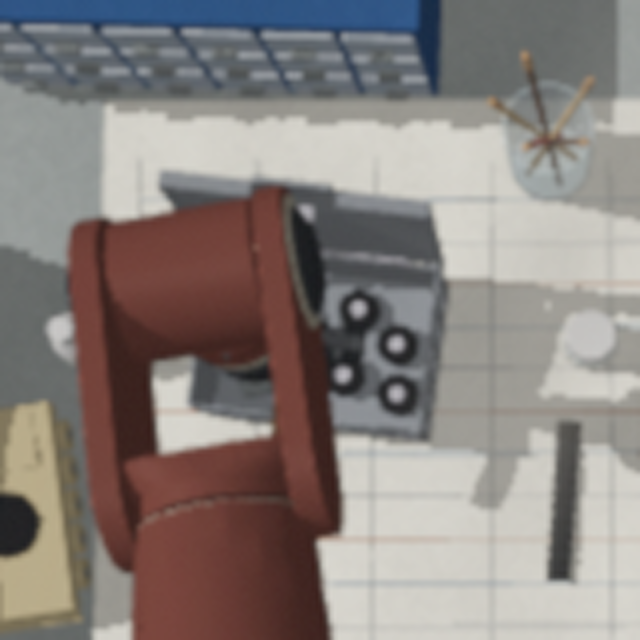

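```bash
cat > lid2.py <<'E'
from h import *
import sys
def lid2(k):
  for c in("top","scene"):
    d=np.load(c+k+'.npz')['d']; w=pts(c,d)
    a=np.radians(-5);R=np.array([[np.cos(a),np.sin(a)],[-np.sin(a),np.cos(a)]]);l=(w[...,:2]-[.680,.1953])@R.T
    z=w[...,2]-.0855
    m=(abs(l[...,0])<.06)&(l[...,1]<-.03)&(l[...,1]>-.08)&(z>.01)&(z<.16)
    q=np.stack([l[...,0][m],z[m]],-1)
    if len(q)<30: print(c,"few");continue
    for i in range(3):
        b=np.polyfit(q[:,1],q[:,0],1); q=q[abs(q[:,0]-np.polyval(b,q[:,1]))<.008]
    t=q[q[:,1]>.12]
    print(c,len(q),"lid angle deg %.1f"%(90+np.degrees(np.arctan(b[0]))),"rad %.3f"%(np.pi/2+np.arctan(b[0])),"offset",round(b[1],4),"top pts",np.round(np.median(t,0),4) if len(t) else None, q[:,1].min(),q[:,1].max())
if __name__=="__main__": lid2(sys.argv[1])
E
python3 lid2.py 18
```

```text
top 253 lid angle deg 94.9 rad 1.657 offset 0.0003 top pts [0.0113 0.1349] 0.010531550743971288 0.14025464050096892
scene 283 lid angle deg 92.9 rad 1.622 offset 0.0075 top pts [0.0138 0.1337] 0.010767668669911426 0.13773185318659975
```

Request:
play_rows(deltas=[[[0.005,-0.0004,0],0],[[0.01,-0.0009,0],0],[[0.014,-0.0012,0],0],[[0.016,-0.0014,0],0],[[0.016,-0.0014,0],0]])

```text
time: 22.7
tool_pos: [0.6057, 0.2012, 0.1449]
tool_rot: [-0.003, 0.044, 0.999, -0.0]
contact_force: [-10.8, 0.4, 0.7]
gripper_width: 0.177
```

```bash
python3 lid.py 19; python3 lid2.py 19
```

```text
t 22.7 p [0.6057 0.2012 0.1449] Y 84.9 F [-10.8   0.4   0.7] M [ 0.06  1.13 -0.08] w 0.177
lid deg 77.08090514418917 1905
top 341 lid angle deg 101.7 rad 1.774 offset 0.0001 top pts [0.0263 0.1323] 0.010176637275335035 0.13682969922204047
scene 147 lid angle deg 100.6 rad 1.755 offset 0.003 top pts [0.0275 0.1319] 0.015284668020331696 0.13554228193955176
```

Request:
play_rows(deltas=[[[-0.02,0.0017,0],0],[[-0.06,0.0052,0.005],0],[[-0.11,0.0096,0.03],0],[[-0.13,0.0,0.07],0],[[-0.13,-0.04,0.09],0]])

```text
time: 23.42
tool_pos: [0.4783, 0.1619, 0.2394]
tool_rot: [0.003, 0.042, 0.999, 0.001]
contact_force: [0.8, -0.1, -1.2]
gripper_width: 0.176
```

```bash
python3 lid.py 20; python3 lid2.py 20; python3 blade.py 20
```

```text
t 23.43 p [0.4783 0.1619 0.2394] Y 85.1 F [ 0.8 -0.1 -1.2] M [-0.03 -0.06  0.01] w 0.176
lid deg 59.17768974997143 301
top 342 lid angle deg 101.7 rad 1.775 offset 0.0001 top pts [0.0264 0.1326] 0.010336365513420445 0.1363093111982291
scene 166 lid angle deg 101.0 rad 1.763 offset 0.0028 top pts [0.0285 0.1318] 0.011687205682170645 0.13605147480777136
t 23.52 p [0.4802 0.1593 0.2405] Y 84.8 F [-0.4 -0.5 -0.7] M [ 0.04  0.01 -0.02] w 0.177
top 65 pitch 14.7 z at grip(surface) 0.0044 xmax 0.0979 0.0972 yaw off 7.3 y@.09 -0.0025 tip z world 0.2892
scene 221 pitch 15.2 z at grip(surface) -0.0004 xmax 0.0979 0.0961 yaw off 0.4 y@.09 0.0041 tip z world 0.2853
```

View pics/scene20.png

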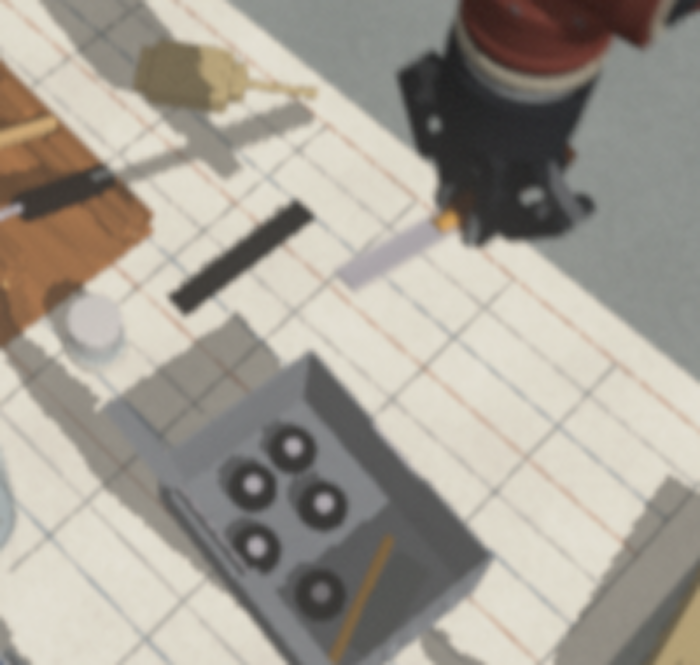

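Request:
play_rows(deltas=[[[0.02,-0.055,0],0.01],[[0.04,-0.11,0],0.03],[[0.06,-0.165,0],0.056],[[0.08,-0.22,0],0.056],[[0.1,-0.275,0],0.056]])

```text
time: 24.15
tool_pos: [0.579, -0.1158, 0.2356]
tool_rot: [0.0, 0.017, 1.0, 0.0]
contact_force: [0.2, 0.6, -0.7]
gripper_width: 0.174
```

Request:
play_rows(deltas=[[[0.02,-0.055,-0.02],0],[[0.04,-0.11,-0.04],0],[[0.0415,-0.12,-0.08],0],[[0.0415,-0.12,-0.12],0],[[0.0415,-0.12,-0.125],0]])

```text
time: 24.78
tool_pos: [0.6172, -0.2329, 0.1059]
tool_rot: [-0.004, 0.017, 1.0, 0.002]
contact_force: [-0.1, -0.0, -1.3]
gripper_width: 0.174
```

```bash
python3 -c "
from h import *
st(); snap('scene','21',(150,100,290,240),4.2);snap('top','21',(270,110,400,240),4.2)"; python3 blade.py 21
```

```text
t 24.77 p [ 0.6172 -0.2329  0.1059] Y 88.1 F [-0.1 -0.  -1.3] M [ 0.08  0.03 -0.  ] w 0.174
t 24.88 p [ 0.6195 -0.2337  0.1104] Y 88.1 F [-0.4  0.2 -0.7] M [-0.02 -0.03 -0.02] w 0.181Traceback (most recent call last):
  File "blade.py", line 18, in <module>
    for c in("top","scene"): blade(c,k,s["tool_pos"],yaw)
                             ~~~~~^^^^^^^^^^^^^^^^^^^^^^^
  File "blade.py", line 11, in blade
    b=np.polyfit(q[:,0],q[:,2],1); q=q[abs(q[:,2]-np.polyval(b,q[:,0]))<.006]
    raise TypeError("expected non-empty vector for x")
TypeError: expected non-empty vector for x
```

View pics/scene21.png

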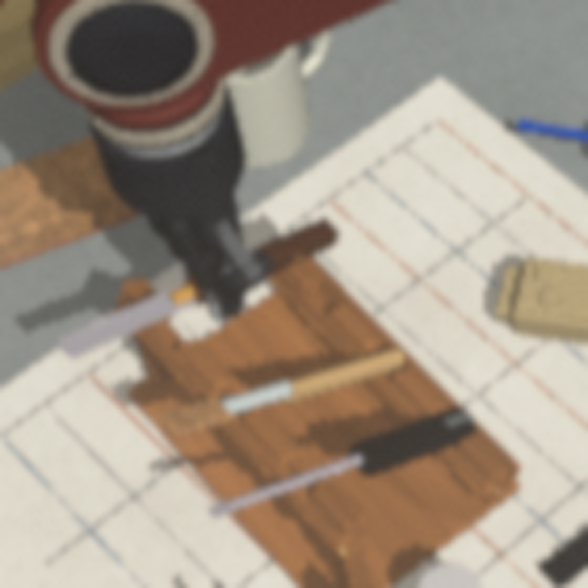

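View pics/top21.png

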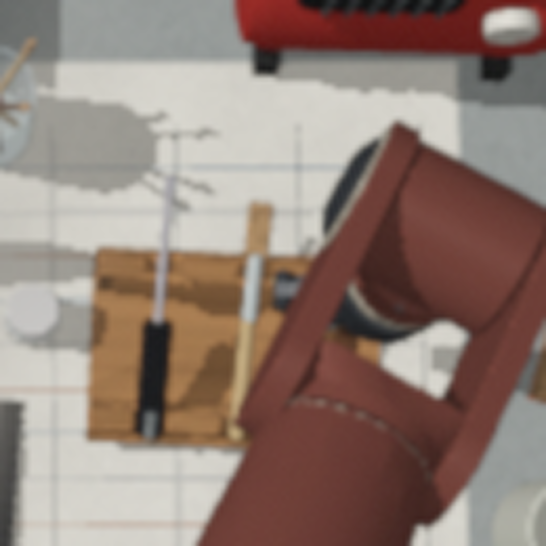

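Request:
play_rows(deltas=[[[0.0,-0.002,-0.02],0],[[0.0,-0.002,-0.033],0],[[0,-0.002,-0.036],0],[[0,-0.002,-0.038],0],[[0,-0.002,-0.04],0]])

```text
time: 25.5
tool_pos: [0.6198, -0.2362, 0.0716]
tool_rot: [0.001, 0.016, 1.0, -0.0]
contact_force: [0.5, 0.7, -1.8]
gripper_width: 0.172
```

Request:
play_rows(deltas=[[[0,0,-0.0015],0],[[0,0,-0.003],0],[[0,0,-0.0045],0]])

```text
time: 25.88
tool_pos: [0.62, -0.2363, 0.0684]
tool_rot: [0.001, 0.016, 1.0, -0.0]
contact_force: [-5.8, 2.6, 10.5]
gripper_width: 0.176
```

Request:
play_rows(deltas=[[[0,0,-0.0015],0],[[0,0,-0.003],0],[[0,0,-0.0045],0],[[0,0,-0.0055],0]])

```text
time: 26.38
tool_pos: [0.6211, -0.2365, 0.0651]
tool_rot: [0.002, 0.016, 1.0, -0.001]
contact_force: [-5.2, 3.4, 10.4]
gripper_width: 0.171
```

```bash
python3 -c "
from h import *
st(); im,d=snap('scene','22',(150,120,270,240),5)"; sed -i 's/for c in("top","scene"): blade/for c in sys.argv[2:]: blade/' blade.py; python3 blade.py 22 scene
```

```text
t 26.38 p [ 0.6211 -0.2365  0.0651] Y 88.1 F [-5.2  3.4 10.4] M [0.41 0.31 0.14] w 0.171
t 26.43 p [ 0.6211 -0.2364  0.0649] Y 88.1 F [-6.1  3.4 12.3] M [0.42 0.21 0.16] w 0.172
scene 149 pitch 20.5 z at grip(surface) -0.0007 xmax 0.0983 0.0958 yaw off 1.9 y@.09 0.0024 tip z world 0.1197
```

View pics/scene22.png

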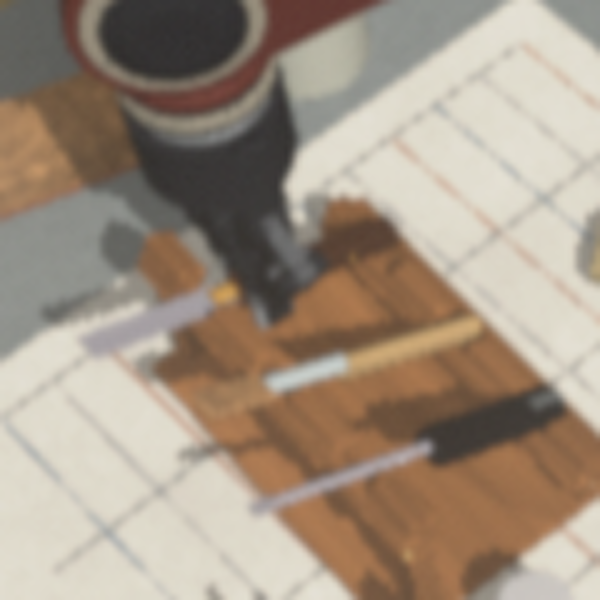

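Request:
play_rows(deltas=[[[0,0,-0.0015],0],[[0,0,-0.003],0],[[0,0,-0.004],0],[[0,0,-0.005],0]])

```text
time: 26.92
tool_pos: [0.6225, -0.2366, 0.0613]
tool_rot: [0.004, 0.016, 1.0, -0.001]
contact_force: [-2.7, 4.9, 12.4]
gripper_width: 0.169
```

```bash
python3 -c "
from h import *
im,d=snap('scene','23',(150,120,270,240),5)"; python3 blade.py 23 scene
```

```text
t 26.98 p [ 0.6226 -0.2365  0.0611] Y 88.1 F [-2.7  4.8 15. ] M [ 0.53 -0.17  0.08] w 0.177
scene 138 pitch 25.3 z at grip(surface) 0.0003 xmax 0.0937 0.0926 yaw off 1.3 y@.09 0.0024 tip z world 0.1244
```

Request:
play_rows(deltas=[[[-0.002,0.0005,-0.0015],0],[[-0.004,0.0005,-0.003],0],[[-0.006,0.0005,-0.004],0]])

```text
time: 27.35
tool_pos: [0.6189, -0.2377, 0.0591]
tool_rot: [0.007, 0.016, 1.0, -0.003]
contact_force: [0.5, 1.1, 15.7]
gripper_width: 0.177
```

```bash
python3 -c "
from h import *
im,d=snap('scene','24',(150,120,270,240),5)"; python3 blade.py 24 scene
```

```text
t 27.4 p [ 0.6186 -0.2377  0.0589] Y 88.1 F [-0.1  0.  15.9] M [ 0.1  -0.72  0.06] w 0.176
scene 137 pitch 25.9 z at grip(surface) 0.0002 xmax 0.0938 0.0921 yaw off 2.4 y@.09 0.0029 tip z world 0.1232
```

View pics/scene24.png

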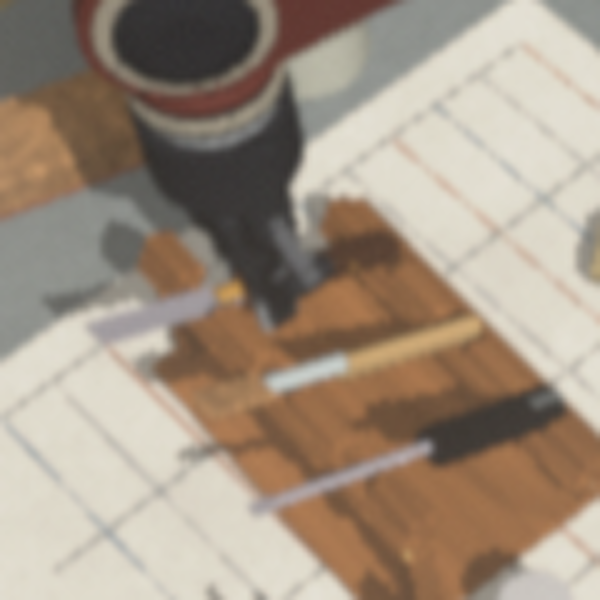

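Request:
play_rows(deltas=[[[-0.003,0.0005,-0.0008],0],[[-0.006,0.0005,-0.0022],0],[[-0.008,0.0005,-0.0032],0],[[-0.009,0.0005,-0.0038],0]])

```text
time: 27.9
tool_pos: [0.6094, -0.2373, 0.0545]
tool_rot: [0.006, 0.017, 1.0, -0.003]
contact_force: [1.0, 0.6, 13.3]
gripper_width: 0.176
```

```bash
python3 -c "
from h import *
im,d=snap('scene','25',(150,120,270,240),5)"; python3 blade.py 25 scene
python3 - <<'E'
from h import *
for k in("0","25"):
    w=pts("scene",np.load("scene"+k+".npz")["d"]); m=(w[...,0]>.65)&(w[...,0]<.73)&(abs(w[...,1]+.237)<.012)&(w[...,2]>.088)&(w[...,2]<.15)
    q=w[m]; b=np.polyfit(q[:,0],q[:,2],1); print(k,m.sum(),np.degrees(np.arctan(b[0])),np.polyval(b,.69),q[:,0].max(),np.median(q[:,1]))
E
```

```text
t 27.95 p [ 0.6093 -0.2373  0.0545] Y 88.1 F [-0.4  0.7 14.2] M [ 0.   -0.8   0.02] w 0.181
scene 143 pitch 24.8 z at grip(surface) 0.0019 xmax 0.0939 0.0921 yaw off 4.7 y@.09 0.0032 tip z world 0.1186
0 124 28.553447674118143 0.11449188169755958 0.7023213395363743 -0.23599484622030636
25 129 25.44764271852407 0.11222159378715416 0.7033148804005722 -0.23674555036625133
```

Request:
play_rows(deltas=[[[0.0,0.0005,-0.0015],0],[[0.0,0.0005,-0.003],0],[[0.0,0.0005,-0.004],0]])

```text
time: 28.32
tool_pos: [0.6103, -0.2373, 0.0519]
tool_rot: [0.007, 0.017, 1.0, -0.003]
contact_force: [-0.9, 0.6, 21.9]
gripper_width: 0.176
```

```bash
cat > cmp.py <<'E'
from h import *
import sys
st()
for k in("0",sys.argv[1]):
    w=pts("scene",np.load("scene"+k+".npz")["d"]); m=(w[...,0]>.65)&(w[...,0]<.73)&(abs(w[...,1]+.237)<.012)&(w[...,2]>.088)&(w[...,2]<.15)
    q=w[m]; b=np.polyfit(q[:,0],q[:,2],1); print(k,m.sum(),np.degrees(np.arctan(b[0])),np.polyval(b,.69),q[:,0].max(),np.median(q[:,1]))
E
python3 -c "
from h import *
im,d=snap('scene','26',(150,120,270,240),5)"; python3 cmp.py 26
```

```text
t 28.38 p [ 0.6103 -0.2373  0.052 ] Y 88.1 F [-0.8  0.7 18.5] M [ 0.11 -0.6  -0.02] w 0.178
0 124 28.553447674118143 0.11449188169755958 0.7023213395363743 -0.23599484622030636
26 128 28.545993046609105 0.11399236395316326 0.7014809103942807 -0.23654722933087224
```

View pics/scene26.png

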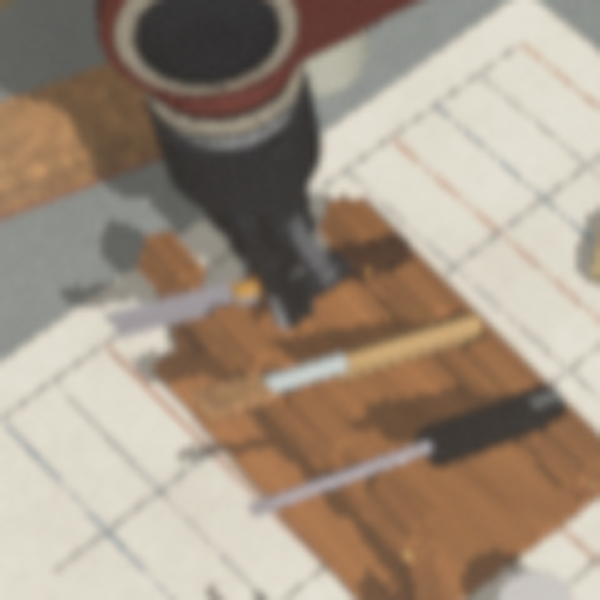

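Request:
play_rows(deltas=[[[0,0.001,0.0015],0],[[0,0.001,0.0015],0]])

```text
time: 28.62
tool_pos: [0.6102, -0.2371, 0.052]
tool_rot: [0.007, 0.016, 1.0, -0.004]
contact_force: [5.0, -3.6, 10.5]
gripper_width: 0.178
```

Request:
play_rows(deltas=[[[0,0.0,0],0],[[0,0.0,0],0],[[0,0,0],0],[[0,0,0],0]], grip=-0.1)

```text
time: 29.12
tool_pos: [0.6039, -0.2332, 0.0449]
tool_rot: [-0.001, 0.016, 1.0, 0.0]
contact_force: [-0.4, -0.4, 0.0]
gripper_width: 0.447
```

Request:
play_rows(deltas=[[[0,0.0,0.02],0],[[0,0.0,0.07],0],[[0,0,0.13],0],[[-0.03,0,0.18],0],[[-0.09,0,0.2],0]])

```text
time: 29.75
tool_pos: [0.5167, -0.2345, 0.2523]
tool_rot: [0.004, 0.016, 1.0, -0.002]
contact_force: [-0.1, -0.3, 0.4]
gripper_width: 0.45
```

Request:
play_rows(deltas=[[[-0.06,-0.02,0],0],[[-0.12,-0.05,0],0],[[-0.14,-0.11,0],0],[[-0.15,-0.17,0],0],[[-0.15,-0.2,0],0]])

```text
time: 30.38
tool_pos: [0.3638, -0.4362, 0.2474]
tool_rot: [0.001, 0.018, 1.0, -0.001]
contact_force: [-0.3, -0.2, 0.8]
gripper_width: 0.455
```

```bash
python3 -c "
from h import *
im,d=snap('scene','27',(0,0,560,420),1.4);snap('top','27',(0,0,560,420),1.4)"; python3 cmp.py 27; python3 lid2.py 27
python3 - <<'E'
from h import *
for c in("scene","top"):
    a=np.load(c+"0.npz")["im"].astype(int);b=np.load(c+"27.npz")["im"].astype(int)
    cv2.imwrite(f"pics/{c}diff.png",np.clip(abs(a-b)*2,0,255).astype(np.uint8))
E
```

```text
t 30.48 p [ 0.3642 -0.4363  0.2468] Y 87.9 F [ 0.1  0.9 -0. ] M [ 0.01 -0.04  0.05] w 0.447
0 124 28.553447674118143 0.11449188169755958 0.7023213395363743 -0.23599484622030636
27 125 28.44257439279406 0.11428858603770126 0.7016868890958046 -0.23714054001915297
top 343 lid angle deg 101.6 rad 1.773 offset 0.0002 top pts [0.026  0.1331] 0.010067308996219007 0.1362929953808455
scene 165 lid angle deg 101.0 rad 1.764 offset 0.0027 top pts [0.0285 0.1319] 0.011782032121218991 0.1357169208872251
```

View pics/scene27.png

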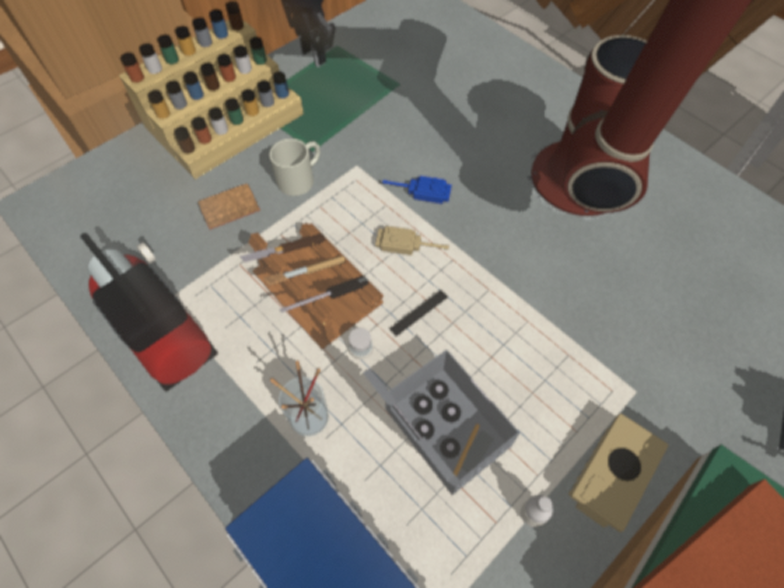

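View pics/top27.png

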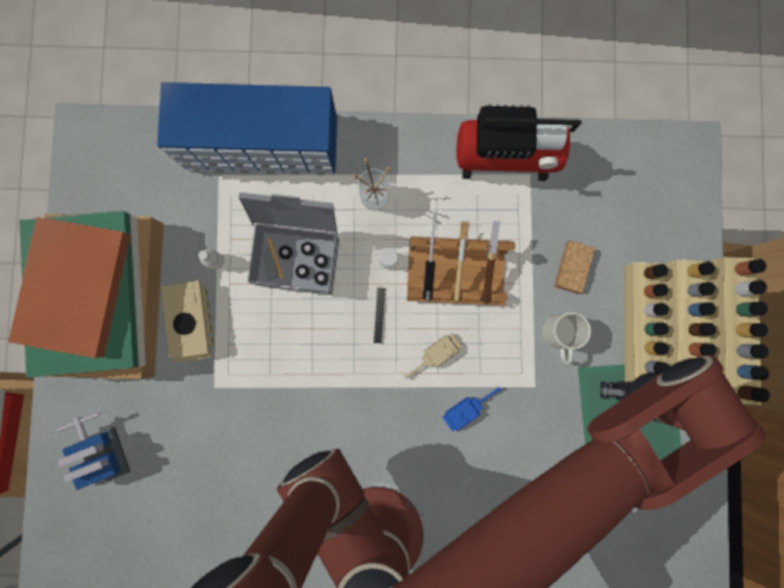

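View pics/scenediff.png

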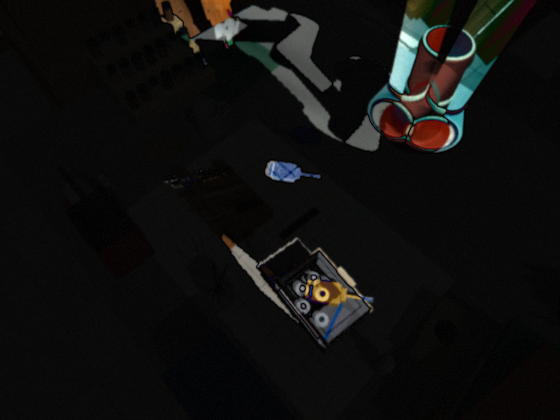

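```bash
python3 -c "
from h import *
print(ticket.job_done()); st()"
```

```text
the job is handed in; nothing more can be done
None
the job is handed in; nothing more can be done
```

The box is open, the knife is back in its place in the rest, and the job is handed in at about 30.5 s of the 72 s allowed. No verdict was reported.

**What I did:**
- **Turret:** I lifted it off the lid and stood it on the table near (0.42, -0.14). The last pictures show it upright.
- **Knife:** I took it from the right-hand notch. Its lie in the rest was too steep for the slot, so I tilted it in the grip from 28° to about 15° by pressing its butt lightly on the table (about 9 N).
- **Lid:** I pushed the blade about 20 mm through the slot, raised the lid and swung it back to its stop with the knife alone. The push at the stop was about 11 N.
- **Return:** I laid the knife in its notch, and pressing it onto the rest's upper bar (about 22 N at most) turned it back to its old tilt. I slid it down towards the toe stop, let go and moved the arm clear.

**Last checks:**
- **Lid:** The angle is about 1.76–1.77 rad, past upright, and it stayed there after the knife withdrew.
- **Knife:** It lies at 28.4°, against 28.6° at the start. The tip is within about 1 mm lengthwise and sideways of where it was.
- **Other things:** A before-and-after comparison from the scene camera shows no movement of the other tools or objects.

**Disagreements:** The two cameras differed by 2–4 mm in position and about 2° in the box's direction. I used the averages, and the blade went in without touching the slot edges. The fingers pressed with about 6 N when gripping the turret, possibly against the lid. The TCP dropped about 7 mm when I let go of the knife, but the knife did not move.

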